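Run the sizing tap down a wooden vice nut

ROBOT

A 7-joint arm with a two-finger parallel gripper is mounted at the origin on the work surface. World frame = base frame: x ahead of the robot, y to its left, z up, the work surface at z = 0. Lengths are in m, angles in rad, forces in N, time in s.
With the tool pointing down it reaches from about 0.35 to 0.9 m from the base axis. Payload 8.1 kg.
Tool frame: the origin (TCP) lies at the very end of the fingers, on their centre line; the grasp point (between the pads) lies 19 mm behind it; z points along the fingers, y is the direction in which the jaws open and shut (so a half turn about z gives the same grasp; the last joint's range is limited). The gripper opens to 92 mm and grips with 3 to 60 N. Pads are 19 mm wide; open, the fingers measure 130 mm over their backs; the gripper's body (75 mm by 190 mm) begins 47 mm behind the grasp point.
Start: joints at [1.147, 0.434, 0.025, 1.573, -0.012, 1.134, -0.075], TCP at [0.197, -0.593, 0.191] pointing down, gripper open.
Joint ranges: [-2.62, 2.62], [-0.44, 2.09], [-1.27, 1.32], [0.08, 2.57], [-1.32, 4.46], [0.12, 2], [-2.74, 2.74]. Speed limits (rad/s): [2.22, 2.22, 3.01, 3.01, 3.14, 3.14, 3.14].

INTERFACE

Orientations are given as a rotation vector (axis times angle).
In Python, from cell import observe, get_image, sign_off gives the robot as it stands.
- The arm moves only by the tool arm_command, never from a script. Its argument "deltas" is a list of rows, each an object with "xyz": the shift along the tool's x, y, z in cm, a list of three; "turn": the turn about the tool's z in degrees; "jaw": the closure in counts, from 0 (fully open) to 255 (shut). A call has 1 to 5 rows; each row is the pose to reach, as a shift and turn from the pose measured when the call began, along the tool's axes at that moment; what a row does not reach only later rows make up. A row lasts 1/12 s, in which the tool goes at most 41.7 mm and 7.16 degrees, less where a joint would pass 70% of its speed; a pose out of reach is approached as far as the arm can. A call with a gripper value outside its range is refused whole. The fingers move at their own pace and stop on an object; "force" is the grip in N (left out, the last holds). Time passes only in rows, so rows that repeat a pose let the fingers close. It gives the time, the measured TCP pose, the force and the opening at its end, in the units of the state.
- observe(): the state, without advancing time (a new reading comes with each control period).
- get_image(name): name is "scene" or "top" or "wrist"; returns a dict with "frame" (420x560x3 uint8, red, green, blue), "depth" (420x560 float32, m along the optical axis (not along the pixel's ray), 0 where there is no reading), "camera_matrix" (3x3 intrinsics, pixels), "cam_to_world" (4x4, takes a point from camera to world coordinates). Camera axes: x right, y up, looking along -z (the intrinsics and any distortion apply to the point x, -y, -z); pixel columns grow to the right and rows downward; lengths in m; the calibration is good to about 2 mm. The wrist camera is an equidistant fisheye: a pixel r from the principal point sees the ray r / f radians off the axis. A picture is of the moment at which its call begins.
- sign_off(): hands the job in, once; it reports no verdict.
The state is a dict: "clock": time; "joints": joint angles; "dq": joint speeds; "joint_efforts": joint torques, N m; "position": TCP position; "ee_rot": TCP orientation; "force": force on the tool from outside, world axes, zero at the start; "ft_torque": the same for the moment, N m; "width": opening from 0.0 (shut) to 1.0 (fully open).
Only numpy, scipy, OpenCV 4.12 (cv2) and the standard library are available. Lean on these libraries where they do the work, as an engineer would, in place of code of your own. Each camera call takes 0.05 s, during which the arm holds its last target.

TASK

Push the red-headed wedge fully home so that the nut blank is held tight. Then take the crank knob and run the sizing tap down the blank's ready-cut thread, clockwise seen from above: half a turn forward and a quarter turn back, twice over, then forward again until it comes up firmly against the shoulder at the bottom. Snug it there without straining or side-loading the tap, let go with the tap left at the bottom, and leave the things around undisturbed.

Things in the scene. Friction and masses are not known exactly. Their poses are not given: they have to be found in the camera images.
- fixture: Dark green painted base board 250 x 250 x 20 mm fixed to the bench, with a pale wooden nut blank 90 x 90 mm, 58 mm tall (top 78 mm above the bench) between dark cleats. Origin on the bench surface straight below the tap's axis; the board spans -110 to 140 mm along its x, -115 to 135 mm along its y. x, y run along the board's edges, z up.
- nut_top (a point): Fixed point: centre of the hole at the blank's upper face, on the tap's true (unloaded) vertical axis, 78 mm above the bench.
- wedge_head (a point): Centre of the outer end face of the wedge's red head (face 34 mm wide, 40 mm tall, from 20 to 60 mm above the bench). The face looks along the fixture's +y and lies 62 mm from the tap's axis along the fixture's +x. Push it along the fixture's -y; home, the face is 135 mm from the tap's axis along y.
- wedge (a joint): How far the wedge has slid towards the fixture's -y, in m; 0.04 is fully home (a hard stop). It starts 20 to 40 mm short of home. It takes about 4 N to slide and stays where left.
- tap_axis (a point): Centre of the top of the steel hub of the tap, on its axis, about 153 mm above the bench. The tap gives sideways in the hole when side-loaded, 8 N per mm, and springs back. More than 2.5 mm (20 N) strains it.
- knob_grip (a point): On the axis of the upright round wooden knob on the crank arm, 20 mm below its top, 30 mm above its foot; 178 mm above the bench at the start. Knob 25 mm across, 50 mm tall; it spins freely on its pin, so a fixed wrist can carry it round. It is 75 mm from the tap's axis and sinks 0.95 mm per rad turned forward, rising again when turned back.
- ring (a joint): Furthest forward turn so far, rad, forward being clockwise from above; 0.1 to 0.5 at the start. Shown by the grey ring with orange pointer under the crank, which the tap drags forward and leaves behind when turned back. Turning into tight thread takes about 0.36 N m. The bottom shoulder is a hard stop, met 0.5 to 0.9 rad before the third half turn would be complete.
- tap (a joint): How far the tap is now turned back from its furthest point, rad: 0 at the furthest point, -1.57 a quarter turn back. The tap's present turn is ring plus tap. Moving in thread already run takes about 0.06 N m.
- twist (a joint): Elastic twist of the tap's shank, rad, plus when driven forward; 20 N m per rad: about 0.018 when driving into tight thread (5 N at the knob); snug at the bottom is 0.03 or more (0.6 N m, 8 N at the knob), well below 0.07 (1.4 N m, 19 N at the knob), where it is strained.
- glue: White glue bottle with orange cap, 52 mm across, 120 mm tall, standing near the board; origin under its centre. Leave it alone.
- wax: Yellow wax tin, 64 mm across, 50 mm tall, near the board; origin under its centre. Leave it alone.
- spare: Spare nut blank of darker wood, 80 x 80 x 50 mm with a hole, near the board; origin under its centre. Leave it alone.
- crank_end (a point): Centre of the 24 mm black ball at the end of the crank's other arm, opposite the knob, 55 mm from the tap's axis, 140 mm above the bench. The arms are one 13 mm round steel bar, top 147 mm above the bench. At the start the knob points within about 0.75 rad of the fixture's -y, the ball the other way.

How it is judged:
On the way, in this order (a step that is already met when the one before it is completed fails the run):
1. the wedge is pushed home (within 3 mm) before the tap has been run in (value of joint wedge above 0.037 m and value of joint ring below 0.9 rad), for 0.1 s.
2. first half turn forward (value of joint ring between 2.75 and 4 rad), for 0.05 s.
3. a quarter turn back (at least 1.2 rad), with no tight thread run beyond the first half turn (value of joint tap below -1.2 rad and value of joint ring below 4 rad), for 0.05 s.
4. second half turn forward (value of joint ring between 4.25 and 5.6 rad), for 0.05 s.
5. a quarter turn back again (at least 1.2 rad), with no tight thread run beyond the second half turn (value of joint tap below -1.2 rad and value of joint ring below 5.6 rad), for 0.05 s.
6. forward to the bottom shoulder and snugged there (shank twisted more than 0.03 rad) (value of joint ring above 5.8 rad and value of joint twist above 0.03 rad), for 0.05 s.
At the end, for the whole second after the job is handed in: The tap has reached the bottom shoulder (furthest turn within 0.1 rad of it) and rests there, turned back less than 0.5 rad; the wedge is within 3 mm of home (value of joint ring above 5.8 rad and value of joint tap above -0.5 rad and value of joint wedge above 0.037 m); the robot touches nothing.
It fails at once if the tap is pushed more than 2.5 mm sideways (20 N of side load) (horizontal distance between tap_axis and nut_top above 0.0025 m).
It fails at once if the tap is strained: its shank twisted more than 0.07 rad (1.4 N m) forward (value of joint twist above 0.07 rad).
It fails at once if the tap is turned back more than 2.5 rad (value of joint tap below -2.5 rad).
It fails at once if the glue bottle, wax tin or spare blank is moved more than 20 mm (distance of any of glue, wax, spare from where it was at the start of the episode above 0.02 m).
It also fails if it takes over 72 s, if anything falls off the work surface, if the arm or the gripper's body presses on something with over 40 N, if the wrist force passes 120 N, or if a joint passes its speed limit or range.

## Working session

There is one attempt and no reset: what is moved stays moved. The work goes in short steps, Python scripts to look and compute and a tool call to move; the robot and the scene stay as the last step left them, time stands still between calls to the robot, and variables do not carry over. Pictures are saved under pics/ and viewed, and the job is handed in when it is done.

Besides the shell and the picture viewer there is one more tool, called after "Call:" by a JSON object that holds its "fn" and its "kwargs", one argument or row to a line. arm_command: Moves the arm, as the interface text tells. Its arguments: {"type":"object","properties":{"deltas":{"type":"array","items":{"type":"object","properties":{"xyz":{"type":"array","items":{"type":"number"}},"turn":{"type":"number"},"jaw":{"type":"number"}}}},"force":{"type":"number"}},"required":["deltas"]}

```bash
mkdir -p pics; ls; cat > h.py <<'E'
import numpy as np, cv2
from cell import observe, get_image
def shot(name,fn):
    im=get_image(name); np.savez('pics/'+fn+'.npz',**im)
    cv2.imwrite('pics/'+fn+'.png',im['frame'][:,:,::-1]); return im
def load(fn): return dict(np.load('pics/'+fn+'.npz'))
def pt(im,u,v,d=None):
    K=im['camera_matrix']; 
    if d is None: d=float(im['depth'][int(round(v)),int(round(u))])
    x=(u-K[0,2])/K[0,0]*d; y=(v-K[1,2])/K[1,1]*d
    return (im['cam_to_world']@np.array([x,-y,-d,1]))[:3]
def ptz(im,u,v,z):
    a=pt(im,u,v,0.5);o=im['cam_to_world'][:3,3]; t=(z-o[2])/(a[2]-o[2]); return o+t*(a-o)
def proj(im,p):
    K=im['camera_matrix'];c=np.linalg.inv(im['cam_to_world'])@np.append(p,1);
    return K[0,2]+K[0,0]*c[0]/-c[2], K[1,2]+K[1,1]*-c[1]/-c[2]
E
python3 - <<'E'
from h import *
s=observe();print(s)
a=shot('scene','s0');b=shot('top','t0')
print(a['cam_to_world'],b['cam_to_world'],b['camera_matrix'])
E
```

```text
pics
{'clock': 0.0, 'joints': array([ 1.14736214,  0.43522314,  0.02496185,  1.57411942, -0.0116033 ,
        1.13398498, -0.07509203]), 'dq': array([-4.86163912e-05,  9.34658652e-04, -1.83524386e-03,  9.51683706e-05,
        2.97418612e-04,  1.48684413e-03, -4.43190979e-04]), 'joint_efforts': array([-1.10456956e-04, -6.67854381e+01,  9.84919108e-01, -3.14465010e+01,
       -6.06178259e-02,  4.30789590e-02,  1.74933375e-04]), 'position': array([ 0.19686398, -0.59257712,  0.18993615]), 'ee_rot': array([-3.09974819e+00, -5.01477433e-01,  6.08896352e-04]), 'force': array([-0.45909345,  0.22360703, -0.0711562 ]), 'ft_torque': array([-0.0084841 ,  0.01349004,  0.00206529]), 'width': 0.9988852487610617}
[[ 0.26781083 -0.79815957  0.5396468   1.15527295]
 [ 0.96334342  0.2126975  -0.16349074 -0.15198459]
 [ 0.01571017  0.56364978  0.82586446  0.99049948]
 [ 0.          0.          0.          1.        ]] [[-1.88993921e-04  9.82372526e-01 -1.86933638e-01  4.17423734e-01]
 [-9.99953251e-01 -1.99282397e-03 -9.46170227e-03 -5.97728198e-03]
 [-9.66744219e-03  1.86923111e-01  9.82326978e-01  1.13555612e+00]
 [ 0.00000000e+00  0.00000000e+00  0.00000000e+00  1.00000000e+00]] [[514.80643304   0.         274.59580566]
 [  0.         514.80643304 208.33817025]
 [  0.           0.           1.        ]]
```

View pics/s0.png

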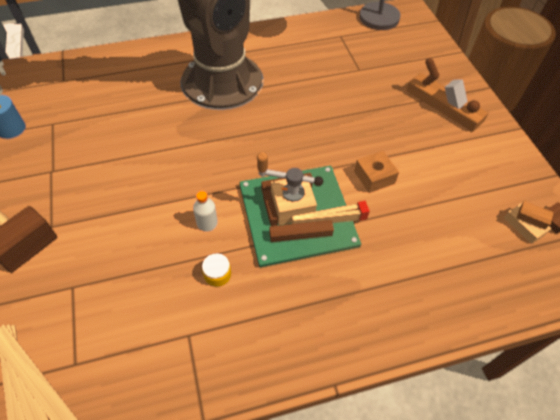

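View pics/t0.png

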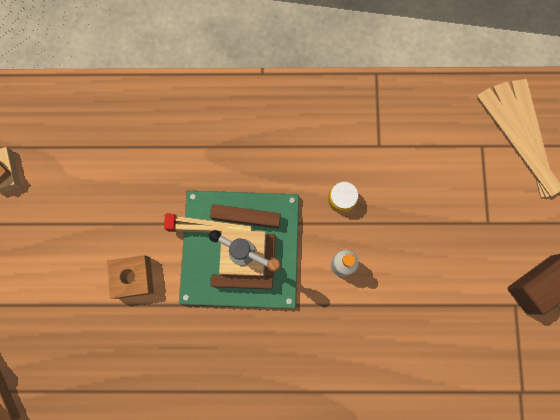

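```bash
python3 - <<'E'
from h import *
a=load('s0');b=load('t0')
f=b['frame'][180:315,155:370,::-1]; cv2.imwrite('pics/t0c.png',cv2.resize(f,None,fx=3.7,fy=3.7,interpolation=cv2.INTER_CUBIC))
f=a['frame'][140:280,180:400,::-1]; cv2.imwrite('pics/s0c.png',cv2.resize(f,None,fx=3.6,fy=3.6,interpolation=cv2.INTER_CUBIC))
E
```

```text
(no output)
```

View pics/t0c.png

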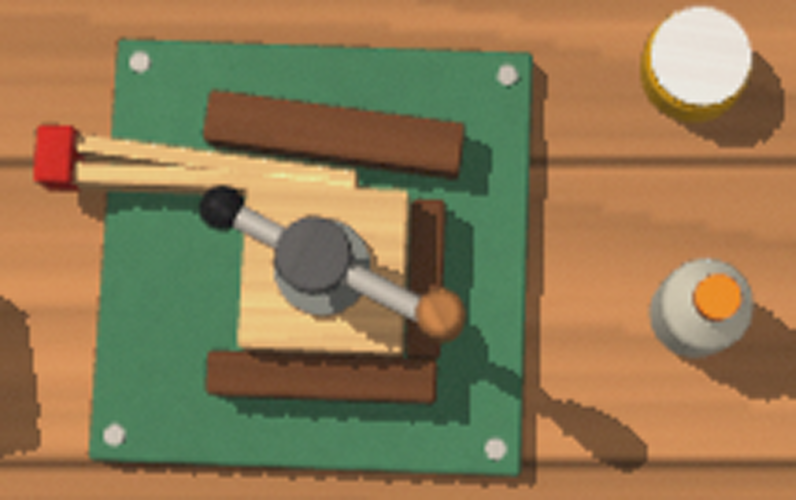

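View pics/s0c.png

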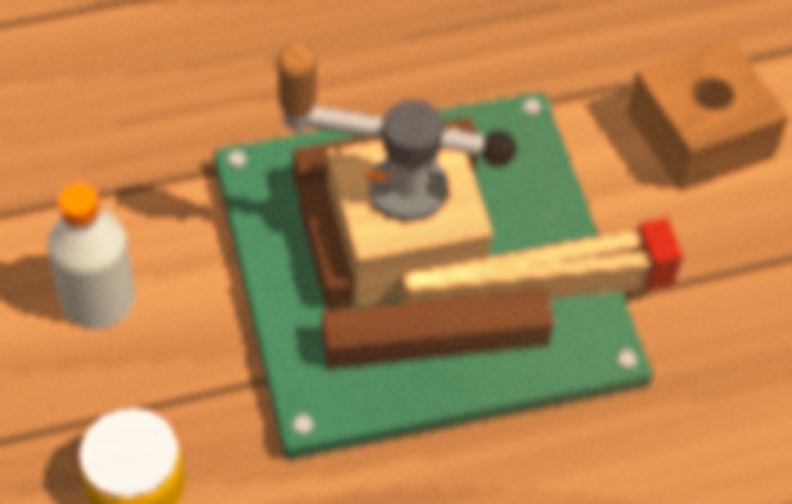

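```bash
cat >> h.py <<'E'
def cr(u,v): return 155+(u+.5)/3.7-.5,180+(v+.5)/3.7-.5
E
python3 - <<'E'
from h import *
b=load('t0');a=load('s0')
C=[(118,40),(531,53),(520,474),(90,460)]
F=np.array([(.14,.135),(.14,-.115),(-.11,-.115),(-.11,.135)])
W=np.array([ptz(b,*cr(*c),.02)[:2] for c in C]);print(W)
fz=F[:,0]+1j*F[:,1]; wz=W[:,0]+1j*W[:,1]
r=((wz-wz.mean())*np.conj(fz-fz.mean())).sum(); th=np.angle(r); 
o=wz.mean()-np.exp(1j*th)*fz.mean(); print('theta',th,'scale',abs(r)/(abs(fz-fz.mean())**2).sum(),'origin',o, abs(wz-o-np.exp(1j*th)*fz)*1000)
for n,c,z in [('hub',(313,255),.153),('knob',(440,313),.198),('ball',(222,208),.14),('headL',(39,126),.06),('headL2',(35,187),.06),('tin',(702,57),.05),('cap',(718,297),.12)]:
    p=ptz(b,*cr(*c),z); q=((p[0]+1j*p[1]-o)*np.exp(-1j*th)); print(n,p,'fix',q, pt(b,*cr(*c))[2])
def s(u,v): return 180+(u+.5)/3.6-.5,140+(v+.5)/3.6-.5
for n,c,z in [('hub',(413,118),.153),('knob',(297,58),.198),('ball',(499,147),.14),('c1',(545,95),.02),('c2',(218,155),.02),('c3',(290,447),.02),('c4',(650,377),.02)]:
    p=ptz(a,*s(*c),z); q=((p[0]+1j*p[1]-o)*np.exp(-1j*th)); print('scene',n,p,'fix',q, pt(a,*s(*c))[2])
E
```

```text
[[ 0.67062117  0.20066788]
 [ 0.6620499  -0.04745074]
 [ 0.41439909 -0.03896586]
 [ 0.42236909  0.20894187]]
theta -0.03355847739805534 scale 0.992488051426673 origin (0.5270327373544439+0.07130720241254644j) [1.22208792 1.36310355 1.51528436 1.23099835]
hub [0.52611248 0.0712571  0.153     ] fix (-0.0009180601639180644-8.094674013963318e-05j) 0.1511774498744003
knob [0.49249517 0.00496511 0.198     ] fix (-0.032292198658687106-0.06746355247961343j) 0.1989333436677464
ball [0.55246987 0.12061281 0.14      ] fix (0.023768496578201567+0.050131316212239097j) 0.1516186375547547
headL [0.6109845  0.23714004 0.06      ] fix (0.07834043948440778+0.16855622812076368j) 0.061849863385166515
headL2 [0.57557454 0.2380273  0.06      ] fix (0.04292064616086592+0.16825491193078154j) 0.0029255368818881244
tin [ 0.65285802 -0.14583872  0.05      ] fix (0.1330401549531816-0.2128019457668184j) 0.051160939718121856
cap [ 0.5070855  -0.14199033  0.12      ] fix (-0.01277941425694696-0.2138467128802533j) 0.1180746395400647
scene hub [0.5227407  0.07476455 0.153     ] fix (-0.004405617833759507+0.003311394107352291j) 0.15163034773608886
scene knob [0.49370844 0.00738322 0.198     ] fix (-0.031160748754602847-0.06500609061417513j) 0.198319362055559
scene ball [0.54931652 0.1242456  0.14      ] fix (0.020495032725379787+0.05365626008329541j) 0.1523947555567846
scene c1 [0.42645411 0.21133104 0.02      ] fix (-0.10522010720982156+0.13657037142278577j) 0.018296827329561838
scene c2 [ 0.41897155 -0.03429114  0.02      ] fix (-0.10445728892010912-0.10916457781196937j) 0.021337960913988097
scene c3 [ 0.65987492 -0.04233667  0.02      ] fix (0.13658038768387343-0.10912273791759497j) 0.019473773423018703
scene c4 [0.67142897 0.1996432  0.02      ] fix (0.14000897885439095+0.13310854373590453j) 0.01949064658534716
```

```bash
cat >> h.py <<'E'
from scipy.spatial.transform import Rotation as Ro
def tool(p=None,yaw=None):
    """print delta (cm, deg) to reach world p with tool-y at yaw (deg)"""
    s=observe();R=Ro.from_rotvec(s['ee_rot']).as_matrix();y=np.degrees(np.arctan2(R[1,1],R[0,1]))
    print('t',round(s['clock'],2),'pos',s['position'].round(4),'F',s['force'].round(2),'w',round(s['width'],3),'yaw',y.round(2),'tilt',R[:,2].round(3),'q',s['joints'].round(2))
    if p is not None: print(' delta cm',(R.T@(np.array(p)-s['position'])*100).round(2),'turn', None if yaw is None else round(-((yaw-y+180)%360-180),2))
E
python3 - <<'E'
from h import *
tool([.592,.28,.30],-1.9)
tool([.4,-.1,.32],-1.9)
E
```

```text
t 0.1 pos [ 0.1968 -0.5927  0.1901] F [ 0.01 -0.57 -0.26] w 1.0 yaw -71.62 tilt [-0.001  0.001 -1.   ] q [ 1.15  0.44  0.02  1.57 -0.01  1.13 -0.08]
 delta cm [ 65.01 -70.37 -10.9 ] turn -69.72
t 0.1 pos [ 0.1968 -0.5927  0.1901] F [ 0.01 -0.57 -0.26] w 1.0 yaw -71.62 tilt [-0.001  0.001 -1.   ] q [ 1.15  0.44  0.02  1.57 -0.01  1.13 -0.08]
 delta cm [ 34.81 -40.37 -12.94] turn -69.72
```

Call:
{"fn": "arm_command", "kwargs": {
  "deltas": [
    {"xyz": [0, 0, -4], "turn": -7, "jaw": 255},
    {"xyz": [2, -2, -8], "turn": -14, "jaw": 255},
    {"xyz": [5, -6, -12], "turn": -21, "jaw": 255},
    {"xyz": [8, -9, -13], "turn": -28, "jaw": 255},
    {"xyz": [11, -12, -13], "turn": -35, "jaw": 255}
  ],
  "force": 40
}}

```text
clock: 0.52
position: [0.2515, -0.4697, 0.3179]
ee_rot: [2.802, 1.415, -0.0]
force: [1.2, -0.2, 0.0]
width: 0.689
```

```bash
python3 - <<'E'
from h import *
tool([.592,.28,.30],-1.9)
E
```

```text
t 0.52 pos [ 0.2515 -0.4697  0.3179] F [ 1.23 -0.2   0.05] w 0.689 yaw -36.4 tilt [ 0.001 -0.002 -1.   ] q [ 1.09  0.21 -0.14  1.58  0.03  1.35  0.31]
 delta cm [ 80.55 -17.09   1.65] turn -34.5
```

Call:
{"fn": "arm_command", "kwargs": {
  "deltas": [
    {"xyz": [4, -1, 0], "turn": -7, "jaw": 255},
    {"xyz": [8, -1.7, 0], "turn": -14, "jaw": 255},
    {"xyz": [12, -2.5, 0], "turn": -21, "jaw": 255},
    {"xyz": [16, -3.4, 0], "turn": -28, "jaw": 255},
    {"xyz": [20, -4.2, 0], "turn": -34.5, "jaw": 255}
  ]
}}

```text
clock: 0.93
position: [0.3364, -0.2817, 0.3174]
ee_rot: [2.25, 2.19, -0.002]
force: [1.2, -0.2, 0.2]
width: 0.327
```

```bash
python3 - <<'E'
from h import *
tool([.592,.28,.30],-1.9)
E
```

```text
t 0.93 pos [ 0.3364 -0.2817  0.3174] F [ 1.18 -0.23  0.19] w 0.327 yaw -1.56 tilt [ 0.    -0.002 -1.   ] q [ 0.91  0.06 -0.36  1.76  0.02  1.32  0.52]
 delta cm [56.85 24.02  1.62] turn 0.34
```

Call:
{"fn": "arm_command", "kwargs": {
  "deltas": [
    {"xyz": [4, 1.7, 0], "turn": 0.3, "jaw": 255},
    {"xyz": [8, 3.4, 0], "turn": 0.3, "jaw": 255},
    {"xyz": [12, 5.1, 0], "turn": 0.3, "jaw": 255},
    {"xyz": [16, 6.8, 0], "turn": 0.3, "jaw": 255},
    {"xyz": [20, 8.4, 0], "turn": 0.3, "jaw": 255}
  ]
}}

```text
clock: 1.35
position: [0.4218, -0.0918, 0.317]
ee_rot: [2.256, 2.183, -0.002]
force: [0.8, -1.5, 0.1]
width: 0.008
```

Call:
{"fn": "arm_command", "kwargs": {
  "deltas": [
    {"xyz": [4, 1.7, 0], "turn": 0, "jaw": 255},
    {"xyz": [8, 3.4, 0], "turn": 0, "jaw": 255},
    {"xyz": [12, 5.1, 0], "turn": 0, "jaw": 255},
    {"xyz": [16, 6.8, 0], "turn": 0, "jaw": 255},
    {"xyz": [20, 8.4, 0], "turn": 0, "jaw": 255}
  ]
}}

```text
clock: 1.77
position: [0.5085, 0.0974, 0.3163]
ee_rot: [2.257, 2.182, -0.003]
force: [0.9, -0.9, 0.1]
width: 0.009
```

```bash
python3 - <<'E'
from h import *
tool([.592,.28,.30],-1.9)
E
```

```text
t 1.77 pos [0.5085 0.0974 0.3163] F [ 0.94 -0.86  0.07] w 0.009 yaw -1.94 tilt [ 0.    -0.003 -1.   ] q [ 0.28  0.26 -0.73  1.58  0.18  1.37 -0.5 ]
 delta cm [18.54  7.73  1.58] turn -0.04
```

Call:
{"fn": "arm_command", "kwargs": {
  "deltas": [
    {"xyz": [4, 1.7, 0], "turn": 0, "jaw": 255},
    {"xyz": [8, 3.4, 0], "turn": 0, "jaw": 255},
    {"xyz": [12, 5.1, 0], "turn": 0, "jaw": 255},
    {"xyz": [16, 6.8, 0], "turn": 0, "jaw": 255},
    {"xyz": [19, 7.7, 1], "turn": 0, "jaw": 255}
  ]
}}

```text
clock: 2.18
position: [0.5934, 0.2867, 0.3064]
ee_rot: [2.258, 2.18, -0.0]
force: [0.3, -1.2, -0.1]
width: 0.006
```

```bash
python3 - <<'E'
from h import *
tool([.592,.275,.035],-1.9)
s=shot('wrist','w1');shot('top','t1')
E
```

```text
t 2.18 pos [0.5934 0.2867 0.3064] F [ 0.32 -1.18 -0.09] w 0.006 yaw -2.01 tilt [ 0.002 -0.002 -1.   ] q [-0.12  0.52 -0.71  1.25  0.34  1.49 -0.82]
 delta cm [-1.11 -0.16 27.14] turn -0.11
```

View pics/w1.png

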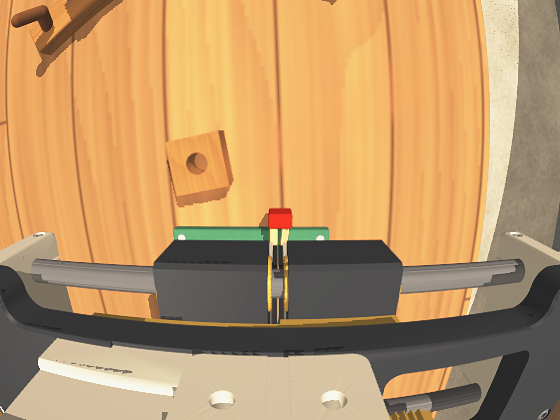

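View pics/t1.png

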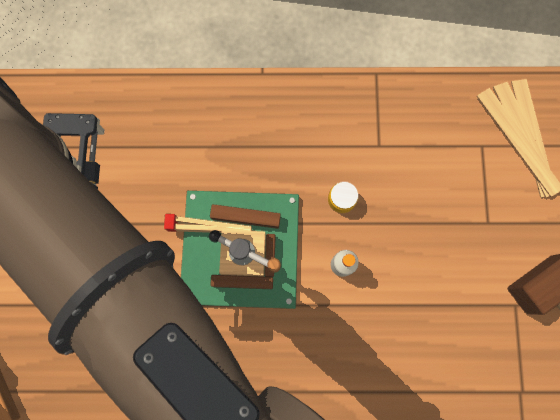

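Call:
{"fn": "arm_command", "kwargs": {
  "deltas": [
    {"xyz": [-0.4, 0, 4.1], "turn": 0, "jaw": 255},
    {"xyz": [-0.8, -0.1, 8.2], "turn": 0, "jaw": 255},
    {"xyz": [-0.9, -0.1, 12.3], "turn": 0, "jaw": 255},
    {"xyz": [-0.9, -0.1, 16.4], "turn": 0, "jaw": 255},
    {"xyz": [-0.9, -0.1, 20.0], "turn": 0, "jaw": 255}
  ]
}}

```text
clock: 2.7
position: [0.5872, 0.2807, 0.0994]
ee_rot: [-2.249, -2.19, 0.01]
force: [0.8, -0.9, 0.3]
width: 0.004
```

Call:
{"fn": "arm_command", "kwargs": {
  "deltas": [
    {"xyz": [0, 0, 3.5], "turn": 0, "jaw": 255},
    {"xyz": [0, 0, 6.5], "turn": 0, "jaw": 255},
    {"xyz": [0, 0, 6.9], "turn": 0, "jaw": 255},
    {"xyz": [0, 0, 6.9], "turn": 0, "jaw": 255}
  ]
}}

```text
clock: 3.03
position: [0.5855, 0.2791, 0.0287]
ee_rot: [-2.248, -2.189, 0.016]
force: [-0.3, -0.1, 0.5]
width: 0.002
```

```bash
python3 - <<'E'
from h import *
tool([.5875,.2152,.035],-1.9)
shot('wrist','w2');
E
```

```text
t 3.03 pos [0.5855 0.2791 0.0287] F [-0.34 -0.09  0.51] w 0.002 yaw -1.54 tilt [-0.01  -0.005 -1.   ] q [-0.13  0.73 -0.63  1.62  0.49  0.97 -0.96]
 delta cm [-6.39  0.37 -0.61] turn 0.36
```

View pics/w2.png

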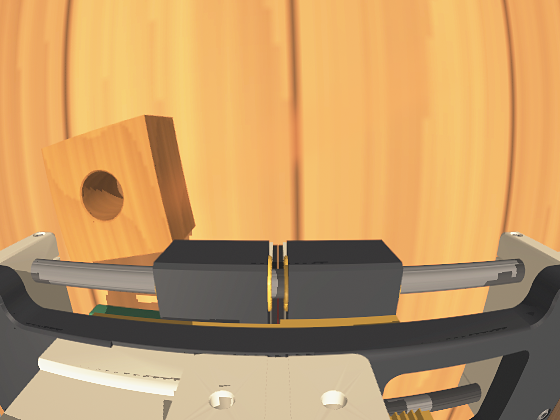

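Call:
{"fn": "arm_command", "kwargs": {
  "deltas": [
    {"xyz": [-1.0, 0.5, -0.6], "turn": 0.3, "jaw": 255},
    {"xyz": [-2.0, 0.8, -0.6], "turn": 0.3, "jaw": 255},
    {"xyz": [-3.0, 0.8, -0.6], "turn": 0.3, "jaw": 255},
    {"xyz": [-3.6, 0.8, -0.6], "turn": 0.3, "jaw": 255},
    {"xyz": [-4.2, 0.8, -0.6], "turn": 0.3, "jaw": 255}
  ]
}}

```text
clock: 3.5
position: [0.5943, 0.2365, 0.0377]
ee_rot: [-2.257, -2.182, 0.01]
force: [0.7, 0.4, 0.7]
width: 0.004
```

Call:
{"fn": "arm_command", "kwargs": {
  "deltas": [
    {"xyz": [-0.6, 0, 0], "turn": 0, "jaw": 255},
    {"xyz": [-1.0, 0, 0], "turn": 0, "jaw": 255},
    {"xyz": [-1.4, 0, 0], "turn": 0, "jaw": 255}
  ]
}}

```text
clock: 3.75
position: [0.5938, 0.2219, 0.0379]
ee_rot: [-2.257, -2.182, 0.009]
force: [-0.2, 0.2, 1.5]
width: 0.004
```

```bash
python3 - <<'E'
from h import *
tool([.592,.2136,.035],-1.9)
E
```

```text
t 3.75 pos [0.5938 0.2219 0.0379] F [-0.19  0.23  1.54] w 0.004 yaw -1.95 tilt [-0.006 -0.003 -1.   ] q [-0.03  0.7  -0.64  1.66  0.49  0.95 -0.88]
 delta cm [-0.83 -0.15  0.29] turn -0.05
```

```bash
python3 - <<'E'
from h import *
b=shot('top','t3')
f=b['frame'][180:315,155:370,::-1]; cv2.imwrite('pics/t3c.png',cv2.resize(f,None,fx=3.7,fy=3.7,interpolation=cv2.INTER_CUBIC))
shot('scene','s3')
E
```

```text
(no output)
```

View pics/t3c.png

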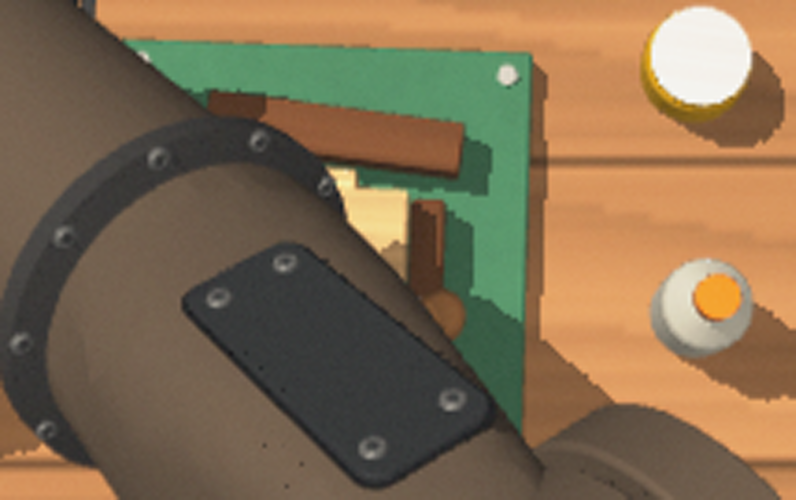

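View pics/s3.png

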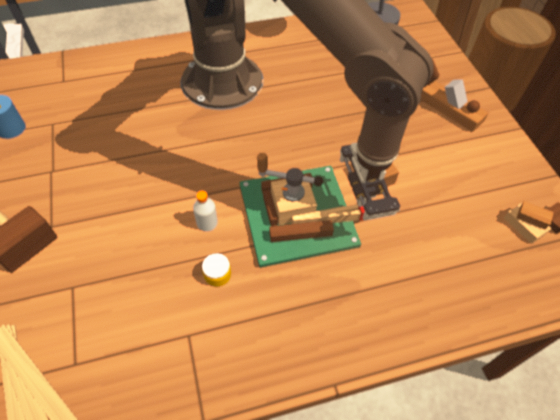

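```bash
python3 - <<'E'
from h import *
b=load('s3')
f=b['frame'][140:280,240:440,::-1]; cv2.imwrite('pics/s3c.png',cv2.resize(f,None,fx=4,fy=4,interpolation=cv2.INTER_CUBIC))
E
```

```text
(no output)
```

View pics/s3c.png

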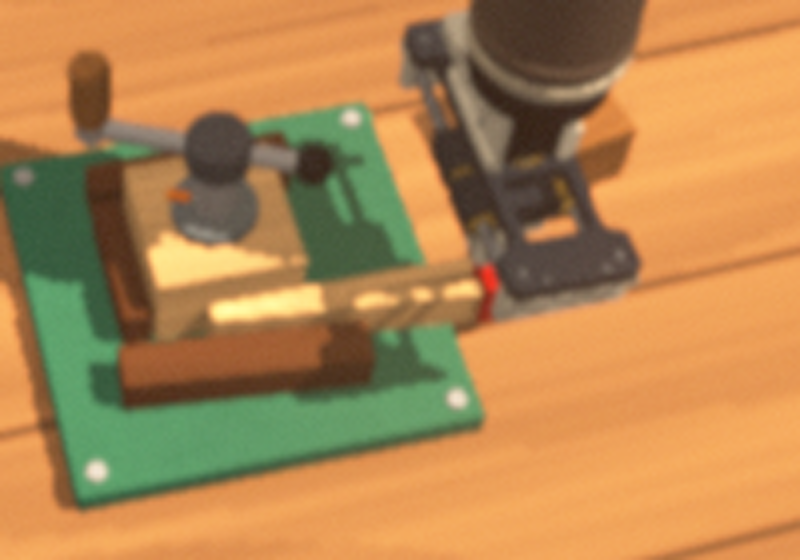

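```bash
python3 - <<'E'
from h import *
for n in ['s0','s3','t0','w1','t1']:
    im=load(n);f=im['frame'].astype(int);m=(f[...,0]>130)&(f[...,1]<50)&(f[...,2]<60)&(im['depth']>0)
    v,u=np.nonzero(m); 
    if n[0]=='w': print(n,len(v)); continue
    P=np.array([pt(im,a,b) for a,b in zip(u,v)])
    k=(P[:,0]>.45)&(P[:,0]<.75)&(P[:,1]>.1)&(P[:,1]<.4);P=P[k]
    print(n,len(P), 'med',np.median(P,0).round(3), P.min(0).round(3),P.max(0).round(3),'u',u[k].min(),u[k].max(),'v',v[k].min(),v[k].max())
im=load('s3')
for u,v in [(400,205),(380,215),(372,200),(362,203),(365,213)]: print(u,v,pt(im,u,v).round(3))
E
```

```text
s0 39 med [0.61  0.227 0.051] [0.593 0.22  0.032] [0.613 0.234 0.063] u 360 367 v 207 218
s3 2 med [0.611 0.221 0.046] [0.611 0.22  0.041] [0.611 0.221 0.051] u 361 361 v 215 217
t0 108 med [0.595 0.226 0.062] [0.579 0.218 0.057] [0.611 0.237 0.067] u 165 174 v 214 228
w1 136
t1 24 med [0.588 0.22  0.061] [0.58  0.218 0.056] [0.61  0.235 0.064] u 166 174 v 214 228
400 205 [0.579 0.348 0.   ]
380 215 [0.68  0.219 0.152]
372 200 [0.658 0.204 0.182]
362 203 [0.644 0.191 0.157]
365 213 [0.676 0.183 0.168]
```

```bash
python3 - <<'E'
from h import *
w=shot('wrist','w3'); tool()
print(w['cam_to_world'].round(3)); print(w['camera_matrix'])
s=load('s3'); 
for p in [(.594,.222,.038),(.594,.237,.06),(.611,.237,.06),(.611,.218,.06)]: print(p,np.round(proj(s,p),1))
E
```

```text
t 3.9 pos [0.5938 0.2224 0.0378] F [-1.05  0.38 -0.48] w 0.007 yaw -1.94 tilt [-0.006 -0.003 -1.   ] q [-0.03  0.7  -0.64  1.66  0.49  0.95 -0.88]
[[ 0.999  0.032  0.014  0.598]
 [-0.034  0.968  0.25   0.288]
 [-0.006 -0.251  0.968  0.232]
 [ 0.     0.     0.     1.   ]]
[[325.1922621    0.         277.43860863]
 [  0.         325.1922621  213.78753719]
 [  0.           0.           1.        ]]
(0.594, 0.222, 0.038) [358.5 212. ]
(0.594, 0.237, 0.06) [365.7 205.5]
(0.611, 0.237, 0.06) [368.3 211.2]
(0.611, 0.218, 0.06) [360.9 212.9]
```

View pics/w3.png

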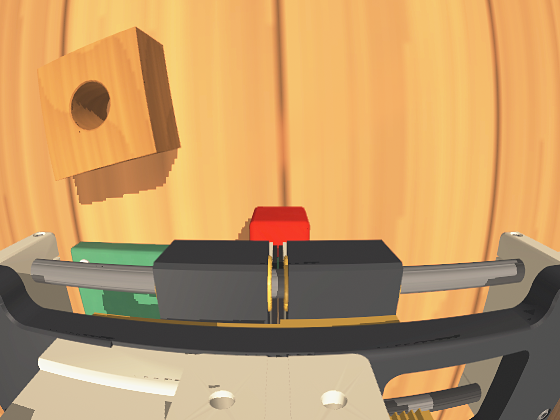

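```bash
python3 - <<'E'
from h import *
w=load('w3');K=w['camera_matrix']
def fp(u,v):
    d=w['depth'][v,u];x=(u-K[0,2])/K[0,0];y=(v-K[1,2])/K[1,1];r=np.hypot(x,y);k=np.tan(r)/r if r>0 else 1
    return (w['cam_to_world']@np.array([x*k*d,-y*k*d,-d,1]))[:3].round(3),round(float(d),3)
for u,v in [(280,216),(280,236),(200,250),(200,290),(270,245),(270,280),(279,250),(279,290),(350,250),(290,270),(120,265),(280,310),(140,330)]: print(u,v,*fp(u,v))
E
```

```text
280 216 [0.597 0.24  0.05 ] 0.188
280 236 [0.597 0.231 0.061] 0.18
200 250 [0.577 0.259 0.154] 0.083
200 290 [0.578 0.252 0.164] 0.075
270 245 [0.592 0.233 0.079] 0.162
270 280 [0.595 0.253 0.159] 0.079
279 250 [0.596 0.231 0.082] 0.159
279 290 [0.597 0.248 0.157] 0.083
350 250 [0.616 0.258 0.154] 0.083
290 270 [0.6   0.256 0.162] 0.075
120 265 [0.551 0.254 0.153] 0.085
280 310 [0.596 0.22  0.12 ] 0.125
140 330 [0.567 0.249 0.177] 0.063
```

```bash
python3 - <<'E'
from h import *
w=load('w3')
f=w['frame'][195:335,180:380,::-1]; cv2.imwrite('pics/w3c.png',cv2.resize(f,None,fx=4,fy=4,interpolation=cv2.INTER_CUBIC))
np.set_printoptions(linewidth=200)
print(w['depth'][226:262:2,250:310:4].round(3))
E
```

```text
[[0.18  0.178 0.179 0.178 0.178 0.179 0.179 0.179 0.179 0.178 0.179 0.178 0.178 0.179 0.179]
 [0.179 0.179 0.178 0.    0.178 0.178 0.178 0.178 0.179 0.179 0.179 0.179 0.178 0.178 0.179]
 [0.18  0.179 0.18  0.179 0.179 0.18  0.179 0.18  0.179 0.179 0.177 0.179 0.178 0.179 0.18 ]
 [0.181 0.18  0.178 0.18  0.18  0.179 0.18  0.18  0.18  0.179 0.177 0.179 0.179 0.179 0.18 ]
 [0.181 0.18  0.179 0.18  0.18  0.179 0.181 0.18  0.18  0.179 0.181 0.18  0.178 0.179 0.18 ]
 [0.182 0.18  0.179 0.181 0.179 0.18  0.18  0.179 0.18  0.179 0.178 0.179 0.18  0.18  0.18 ]
 [0.183 0.18  0.181 0.18  0.179 0.181 0.179 0.18  0.179 0.181 0.181 0.179 0.18  0.18  0.18 ]
 [0.092 0.092 0.092 0.091 0.091 0.18  0.18  0.18  0.181 0.181 0.091 0.092 0.092 0.091 0.091]
 [0.089 0.09  0.09  0.09  0.09  0.166 0.179 0.181 0.181 0.166 0.091 0.09  0.09  0.089 0.09 ]
 [0.089 0.087 0.089 0.088 0.089 0.163 0.    0.181 0.18  0.163 0.089 0.088 0.088 0.088 0.089]
 [0.087 0.087 0.087 0.087 0.088 0.16  0.166 0.166 0.164 0.159 0.088 0.087 0.088 0.087 0.086]
 [0.085 0.087 0.085 0.085 0.085 0.158 0.162 0.161 0.162 0.158 0.085 0.085 0.085 0.084 0.086]
 [0.083 0.082 0.083 0.083 0.084 0.155 0.159 0.16  0.159 0.156 0.084 0.084 0.083 0.084 0.084]
 [0.082 0.083 0.083 0.083 0.083 0.153 0.156 0.156 0.157 0.152 0.083 0.083 0.082 0.082 0.082]
 [0.081 0.08  0.082 0.081 0.081 0.15  0.155 0.154 0.153 0.15  0.082 0.082 0.082 0.081 0.081]
 [0.08  0.081 0.081 0.079 0.081 0.085 0.152 0.152 0.151 0.085 0.08  0.079 0.08  0.079 0.08 ]
 [0.079 0.078 0.078 0.078 0.079 0.084 0.148 0.149 0.148 0.083 0.078 0.079 0.079 0.078 0.08 ]
 [0.078 0.078 0.077 0.078 0.078 0.083 0.147 0.148 0.148 0.083 0.079 0.078 0.077 0.078 0.077]]
```

View pics/w3c.png

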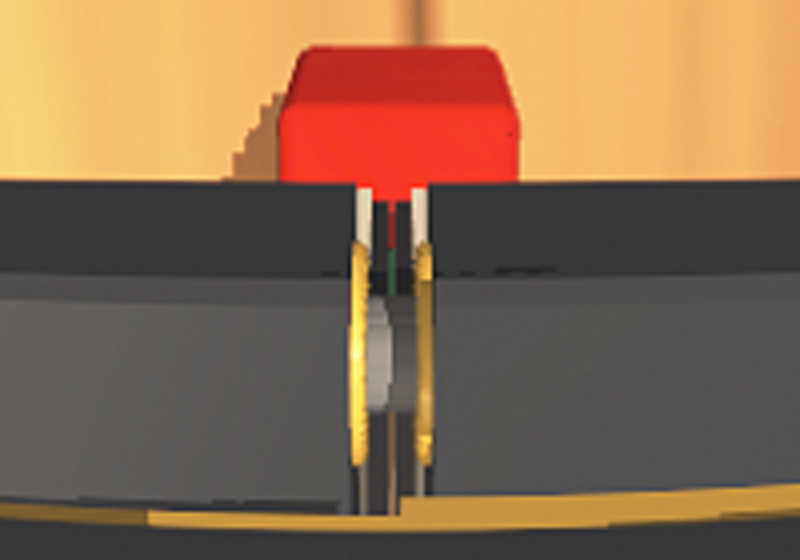

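```bash
python3 - <<'E'
from h import *
for n in ['w1','w2','w3']:
    w=load(n);K=w['camera_matrix']
    def fp(u,v):
        d=w['depth'][v,u];x=(u-K[0,2])/K[0,0];y=(v-K[1,2])/K[1,1];r=np.hypot(x,y);k=np.tan(r)/r if r>0 else 1
        return (w['cam_to_world']@np.array([x*k*d,-y*k*d,-d,1]))[:3].round(3)
    print(n,w['cam_to_world'][:3,3].round(3))
    for v in range(238,268,2): print(v,fp(271,v),fp(275,v),fp(286,v))
E
```

```text
w1 [0.596 0.353 0.501]
238 [0.583 0.201 0.052] [0.589 0.202 0.054] [0.604 0.201 0.054]
240 [0.583 0.199 0.054] [0.588 0.198 0.053] [0.604 0.198 0.054]
242 [0.591 0.298 0.344] [0.588 0.195 0.053] [0.599 0.298 0.344]
244 [0.591 0.298 0.346] [0.588 0.192 0.054] [0.599 0.297 0.346]
246 [0.591 0.297 0.349] [0.593 0.296 0.345] [0.599 0.298 0.351]
248 [0.592 0.298 0.353] [0.593 0.296 0.348] [0.599 0.297 0.352]
250 [0.592 0.298 0.355] [0.593 0.296 0.351] [0.599 0.298 0.355]
252 [0.592 0.298 0.357] [0.593 0.297 0.355] [0.599 0.298 0.358]
254 [0.592 0.298 0.361] [0.593 0.296 0.357] [0.599 0.298 0.362]
256 [0.592 0.298 0.363] [0.593 0.296 0.359] [0.598 0.321 0.42 ]
258 [0.594 0.321 0.422] [0.593 0.296 0.361] [0.598 0.321 0.423]
260 [0.594 0.321 0.424] [0.593 0.296 0.364] [0.598 0.321 0.424]
262 [0.594 0.321 0.424] [0.594 0.296 0.366] [0.598 0.32  0.424]
264 [0.594 0.32  0.425] [0.594 0.296 0.368] [0.597 0.321 0.426]
266 [0.594 0.321 0.426] [0.594 0.296 0.371] [0.597 0.32  0.426]
w2 [0.59  0.346 0.223]
238 [0.581 0.27  0.001] [0.584 0.27  0.   ] [0.592 0.27  0.   ]
240 [0.581 0.269 0.001] [0.584
[... 1145 characters left out ...]
 [0.592 0.233 0.081] [0.594 0.231 0.077] [0.6   0.233 0.082]
248 [0.592 0.233 0.084] [0.594 0.231 0.079] [0.6   0.232 0.083]
250 [0.592 0.233 0.086] [0.594 0.231 0.082] [0.6   0.232 0.086]
252 [0.592 0.233 0.089] [0.594 0.231 0.085] [0.6   0.233 0.09 ]
254 [0.593 0.233 0.092] [0.594 0.231 0.087] [0.599 0.233 0.092]
256 [0.593 0.233 0.095] [0.594 0.232 0.091] [0.599 0.256 0.153]
258 [0.595 0.256 0.153] [0.594 0.231 0.093] [0.599 0.256 0.155]
260 [0.595 0.256 0.155] [0.594 0.231 0.095] [0.599 0.256 0.155]
262 [0.595 0.256 0.156] [0.594 0.231 0.097] [0.599 0.256 0.156]
264 [0.595 0.256 0.157] [0.594 0.231 0.1  ] [0.599 0.255 0.156]
266 [0.595 0.255 0.157] [0.594 0.231 0.102] [0.599 0.255 0.157]
```

Call:
{"fn": "arm_command", "kwargs": {
  "deltas": [
    {"xyz": [2.5, 0, 0], "turn": 0, "jaw": 255},
    {"xyz": [5, 0, 0], "turn": 0, "jaw": 255},
    {"xyz": [5.3, 0, 1], "turn": 0, "jaw": 255},
    {"xyz": [5.3, 0, 2.2], "turn": 0, "jaw": 255},
    {"xyz": [5.3, 0, 2.7], "turn": 0, "jaw": 255}
  ]
}}

```text
clock: 4.32
position: [0.5944, 0.2749, 0.0085]
ee_rot: [-2.256, -2.183, 0.013]
force: [-0.4, -0.8, 0.5]
width: 0.006
```

```bash
python3 - <<'E'
from h import *
tool([.5935,.2141,.006],-1.9)
b=shot('scene','s4')
f=b['frame'][140:280,280:480,::-1]; cv2.imwrite('pics/s4c.png',cv2.resize(f,None,fx=4,fy=4,interpolation=cv2.INTER_CUBIC))
E
```

```text
t 4.32 pos [0.5944 0.2749 0.0085] F [-0.37 -0.81  0.49] w 0.006 yaw -1.88 tilt [-0.008 -0.004 -1.   ] q [-0.13  0.76 -0.61  1.62  0.51  0.94 -0.96]
 delta cm [-6.08  0.12  0.27] turn 0.02
```

View pics/s4c.png

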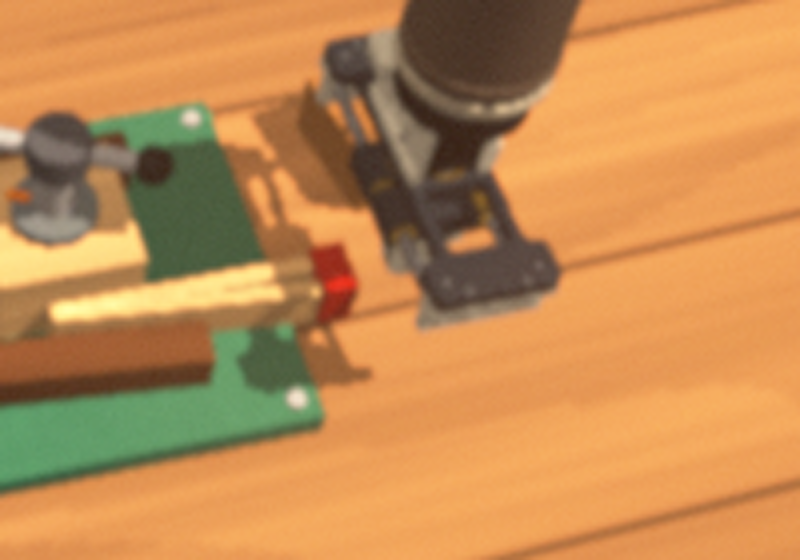

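Call:
{"fn": "arm_command", "kwargs": {
  "deltas": [
    {"xyz": [-1, 0, 0], "turn": 0, "jaw": 255},
    {"xyz": [-2.0, 0, 0], "turn": 0, "jaw": 255},
    {"xyz": [-2.6, 0, 0], "turn": 0, "jaw": 255},
    {"xyz": [-3.0, 0, 0], "turn": 0, "jaw": 255},
    {"xyz": [-3.5, 0, 0], "turn": 0, "jaw": 255}
  ]
}}

```text
clock: 4.78
position: [0.5932, 0.2386, 0.0084]
ee_rot: [-2.257, -2.181, 0.013]
force: [-0.5, 4.9, -3.5]
width: -0.0
```

```bash
python3 - <<'E'
from h import *
tool([.5935,.2141,.006],-1.9)
E
```

```text
t 4.78 pos [0.5932 0.2386 0.0084] F [-0.5   4.92 -3.5 ] w -0.0 yaw -1.97 tilt [-0.008 -0.004 -1.   ] q [-0.07  0.74 -0.62  1.66  0.51  0.92 -0.92]
 delta cm [-2.45  0.12  0.25] turn -0.07
```

Call:
{"fn": "arm_command", "kwargs": {
  "deltas": [
    {"xyz": [-0.6, 0, 0], "turn": 0, "jaw": 255},
    {"xyz": [-1.2, 0, 0], "turn": 0, "jaw": 255},
    {"xyz": [-1.7, 0, 0], "turn": 0, "jaw": 255},
    {"xyz": [-2.0, 0, 0], "turn": 0, "jaw": 255},
    {"xyz": [-2.2, 0, 0], "turn": 0, "jaw": 255}
  ]
}}

```text
clock: 5.2
position: [0.5924, 0.2163, 0.0088]
ee_rot: [-2.257, -2.181, 0.013]
force: [-2.2, 4.3, -0.3]
width: 0.005
```

```bash
python3 - <<'E'
from h import *
tool([.5935,.2141,.006],-1.9)
E
```

```text
t 5.2 pos [0.5924 0.2163 0.0088] F [-2.21  4.33 -0.35] w 0.005 yaw -1.98 tilt [-0.008 -0.004 -1.   ] q [-0.03  0.73 -0.62  1.69  0.51  0.9  -0.9 ]
 delta cm [-0.21  0.12  0.28] turn -0.08
```

Call:
{"fn": "arm_command", "kwargs": {
  "deltas": [
    {"xyz": [-0.2, 0, 0], "turn": 0, "jaw": 255},
    {"xyz": [-0.4, 0, 0], "turn": 0, "jaw": 255}
  ]
}}

```text
clock: 5.37
position: [0.5924, 0.2156, 0.0091]
ee_rot: [-2.253, -2.181, 0.006]
force: [1.6, 15.6, -8.5]
width: 0.005
```

Call:
{"fn": "arm_command", "kwargs": {
  "deltas": [
    {"xyz": [-0.2, 0, 0], "turn": 0, "jaw": 255},
    {"xyz": [-0.4, 0, 0], "turn": 0, "jaw": 255}
  ]
}}

```text
clock: 5.53
position: [0.5924, 0.2158, 0.0093]
ee_rot: [-2.249, -2.181, -0.002]
force: [2.0, 18.3, -11.8]
width: 0.004
```

Call:
{"fn": "arm_command", "kwargs": {
  "deltas": [
    {"xyz": [1.5, 0, 0], "turn": 0, "jaw": 200},
    {"xyz": [3, 0, 0], "turn": 0, "jaw": 150},
    {"xyz": [4, 0, -3], "turn": 0, "jaw": 130},
    {"xyz": [4, 0, -7], "turn": 0, "jaw": 130},
    {"xyz": [4, 0, -11], "turn": 0, "jaw": 130}
  ]
}}

```text
clock: 5.95
position: [0.5932, 0.2554, 0.1201]
ee_rot: [-2.246, -2.183, 0.003]
force: [1.1, 0.1, 0.8]
width: 0.317
```

Call:
{"fn": "arm_command", "kwargs": {
  "deltas": [
    {"xyz": [0, 0, -4], "turn": 0, "jaw": 130},
    {"xyz": [0, 0, -8], "turn": 0, "jaw": 130},
    {"xyz": [0, 0, -12], "turn": 0, "jaw": 130},
    {"xyz": [0, 0, -16], "turn": 0, "jaw": 130},
    {"xyz": [0, 0, -17], "turn": 0, "jaw": 130}
  ]
}}

```text
clock: 6.37
position: [0.5962, 0.2559, 0.2975]
ee_rot: [-2.249, -2.184, -0.01]
force: [0.7, 0.7, 0.2]
width: 0.493
```

```bash
python3 - <<'E'
from h import *
tool([.4925,.006,.159],-1.9)
b=shot('scene','s5'); shot('wrist','w5');b=shot('top','t5')
f=b['frame'][180:315,155:370,::-1]; cv2.imwrite('pics/t5c.png',cv2.resize(f,None,fx=3.7,fy=3.7,interpolation=cv2.INTER_CUBIC))
E
```

```text
t 6.37 pos [0.5962 0.2559 0.2975] F [0.66 0.73 0.24] w 0.493 yaw -1.68 tilt [ 0.     0.009 -1.   ] q [-0.05  0.51 -0.73  1.3   0.33  1.45 -0.77]
 delta cm [-25.41  -9.63  13.63] turn 0.22
```

View pics/s5.png

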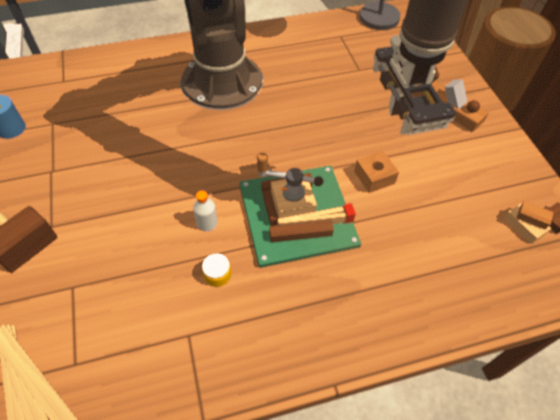

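View pics/w5.png

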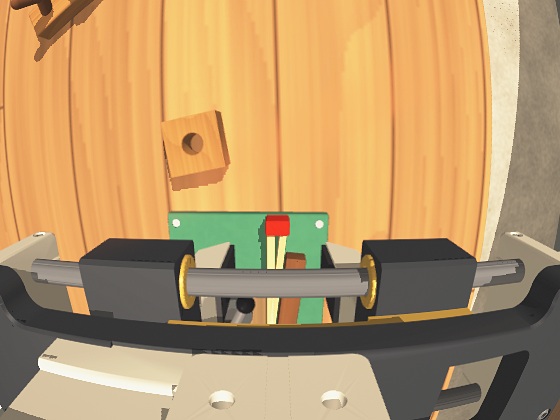

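View pics/t5c.png

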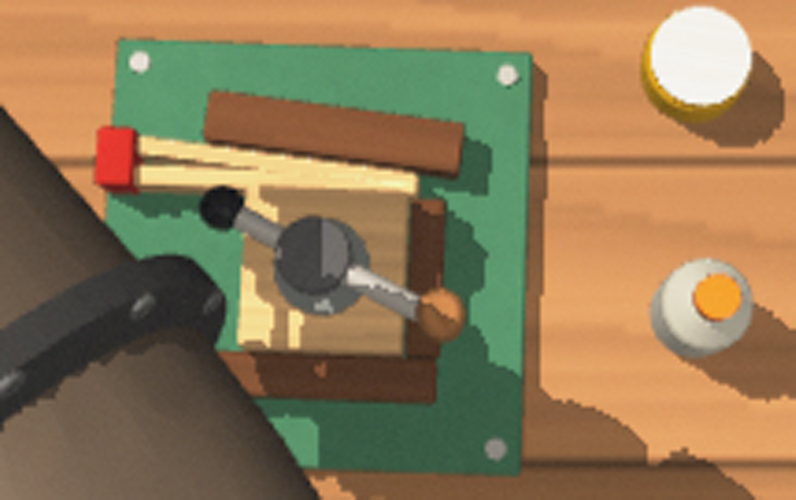

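```bash
cat >> h.py <<'E'
def fp(w,u,v):
    K=w['camera_matrix'];d=w['depth'][int(round(v)),int(round(u))];x=(u-K[0,2])/K[0,0];y=(v-K[1,2])/K[1,1];r=np.hypot(x,y);k=np.tan(r)/r if r>0 else 1
    return (w['cam_to_world']@np.array([x*k*d,-y*k*d,-d,1]))[:3]
E
python3 - <<'E'
from h import *
w=load('w5')
f=w['frame'][215:335,170:390,::-1]; cv2.imwrite('pics/w5c.png',cv2.resize(f,None,fx=3.6,fy=3.6,interpolation=cv2.INTER_CUBIC))
R=Ro.from_rotvec(observe()['ee_rot']).as_matrix();p=observe()['position']
for u,v in [(205,250),(220,250),(230,248),(233,260),(222,285),(210,280),(240,270),(235,300),(330,248),(340,250),(345,270),(325,270),(325,300)]: print(u,v,(R.T@(fp(w,u,v)-p)).round(4))
E
```

```text
205 250 [ 0.0118 -0.0334 -0.054 ]
220 250 [ 0.0116 -0.026  -0.0534]
230 248 [ 0.0105 -0.0219 -0.0472]
233 260 [ 0.0054 -0.0202 -0.0507]
222 285 [ 0.0295 -0.0126 -0.1266]
210 280 [ 0.0298 -0.0161 -0.1244]
240 270 [ 0.0319 -0.0083 -0.1225]
235 300 [-0.1601 -0.0565  0.2026]
330 248 [ 0.0123  0.0276 -0.0526]
340 250 [ 0.0119  0.0322 -0.0547]
345 270 [ 0.0317  0.0195 -0.1224]
325 270 [ 0.0317  0.0141 -0.1221]
325 300 [-0.0087  0.0242 -0.0668]
```

View pics/w5c.png

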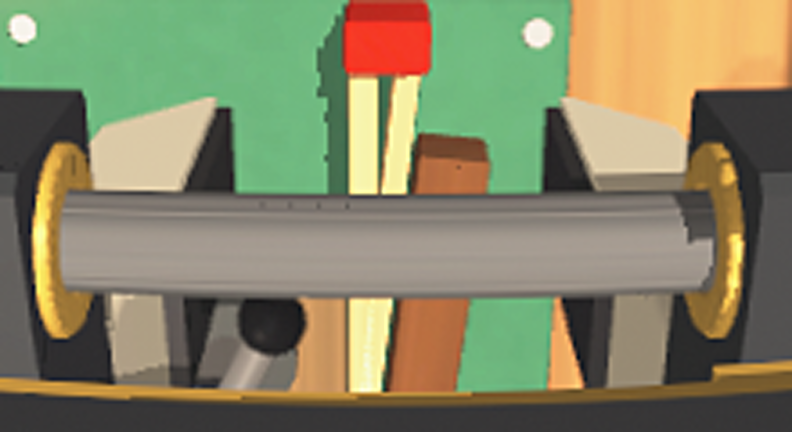

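Call:
{"fn": "arm_command", "kwargs": {
  "deltas": [
    {"xyz": [-3.8, -1.4, 0], "turn": 0.2, "jaw": 130},
    {"xyz": [-7.6, -2.9, 0], "turn": 0.2, "jaw": 130},
    {"xyz": [-11.4, -4.3, 0], "turn": 0.2, "jaw": 130},
    {"xyz": [-15.2, -5.7, 0], "turn": 0.2, "jaw": 130},
    {"xyz": [-19, -7.2, 0], "turn": 0.2, "jaw": 130}
  ]
}}

```text
clock: 6.93
position: [0.5157, 0.0644, 0.2886]
ee_rot: [-2.251, -2.178, 0.005]
force: [1.7, 0.6, 0.3]
width: 0.489
```

Call:
{"fn": "arm_command", "kwargs": {
  "deltas": [
    {"xyz": [-3.2, -1.2, 0], "turn": 0, "jaw": 130},
    {"xyz": [-6.4, -2.4, 0], "turn": 0, "jaw": 130},
    {"xyz": [-6.5, -2.4, 0], "turn": 0, "jaw": 130},
    {"xyz": [-6.5, -2.4, 0], "turn": 0, "jaw": 130}
  ]
}}

```text
clock: 7.27
position: [0.4884, -0.0028, 0.2872]
ee_rot: [-2.256, -2.171, 0.01]
force: [0.3, 0.5, 0.4]
width: 0.491
```

```bash
python3 - <<'E'
from h import *
tool([.4925,.005,.24],-1.9)
shot('wrist','w6');b=shot('top','t6')
E
```

```text
t 7.27 pos [ 0.4884 -0.0028  0.2872] F [0.3  0.49 0.43] w 0.491 yaw -2.19 tilt [-0.012  0.003 -1.   ] q [ 0.51  0.23 -0.74  1.69  0.15  1.3  -0.3 ]
 delta cm [0.78 0.44 4.72] turn -0.29
```

View pics/w6.png

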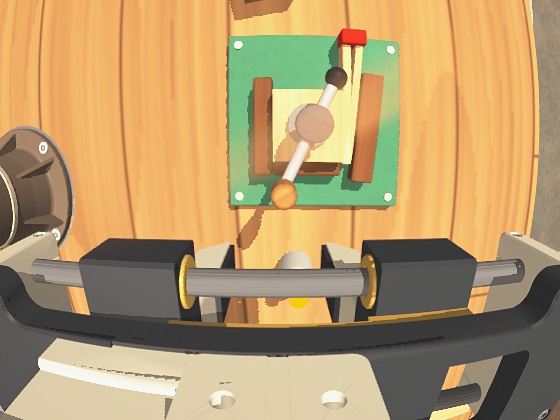

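```bash
python3 - <<'E'
from h import *
w=load('w6')
f=w['frame'][25:220,215:415,::-1]; cv2.imwrite('pics/w6c.png',cv2.resize(f,None,fx=3,fy=3,interpolation=cv2.INTER_CUBIC))
E
```

```text
(no output)
```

View pics/w6c.png

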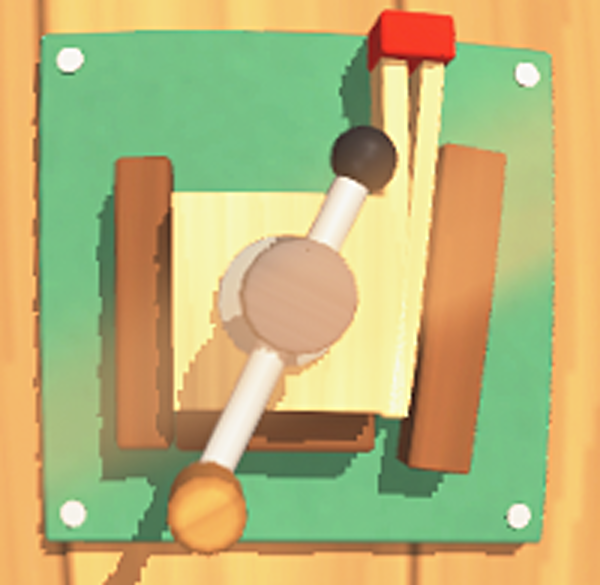

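```bash
cat >> h.py <<'E'
def fz(w,u,v,z):
    K=w['camera_matrix'];x=(u-K[0,2])/K[0,0];y=(v-K[1,2])/K[1,1];r=np.hypot(x,y);k=np.tan(r)/r if r>0 else 1
    d=w['cam_to_world'][:3,:3]@np.array([x*k,-y*k,-1]);o=w['cam_to_world'][:3,3];return o+d*(z-o[2])/d[2]
E
python3 - <<'E'
from h import *
w=load('w6');c=lambda u,v:(215+(u+.5)/3-.5,25+(v+.5)/3-.5)
r={}
for n,q,z in [('hub',(300,296),.153),('knob',(207,512),.198),('ball',(365,159),.14),('c1',(41,33),.02),('c2',(552,50),.02),('c3',(541,542),.02),('c4',(47,541),.02)]:
    r[n]=fz(w,*c(*q),z);print(n,r[n].round(4),fp(w,*c(*q)).round(4))
d=r['hub']-r['knob'];print(np.hypot(*d[:2]),np.degrees(np.arctan2(d[1],d[0])))
d=r['ball']-r['knob'];print(np.hypot(*d[:2]),np.degrees(np.arctan2(d[1],d[0])))
W=np.array([r[k] for k in ['c1','c2','c3','c4']])[:,:2];F=np.array([(-.11,.135),(.14,.135),(.14,-.115),(-.11,-.115)])
fz_=F@[1,1j];wz=W@[1,1j];q=((wz-wz.mean())*np.conj(fz_-fz_.mean())).sum();th=np.angle(q);o=wz.mean()-np.exp(1j*th)*fz_.mean();print(th,o,abs(wz-o-np.exp(1j*th)*fz_))
E
```

```text
hub [0.528  0.0718 0.153 ] [0.5279 0.0717 0.1535]
knob [0.4943 0.0077 0.198 ] [0.4943 0.0077 0.1978]
ball [0.554  0.1209 0.14  ] [0.552  0.1189 0.1516]
c1 [0.4243 0.2106 0.02  ] [0.4213 0.2168 0.0007]
c2 [0.6729 0.2018 0.02  ] [0.6798 0.2072 0.0021]
c3 [ 0.6629 -0.0469  0.02  ] [ 0.6631 -0.047   0.0195]
c4 [ 0.4157 -0.0381  0.02  ] [ 0.4126 -0.0422  0.0013]
0.07238037204729046 62.242736395480726
0.12794740838949561 62.18279630914018
-0.036253998902170397 (0.5286019774163112+0.07239780390362127j) [0.00097843 0.00068247 0.00156054 0.00129655]
```

```bash
python3 - <<'E'
from h import *
tool([.4938,.006,.19],-1.9)
E
```

```text
t 7.37 pos [0.4893 0.0007 0.2878] F [-0.26 -0.75  0.89] w 0.493 yaw -1.89 tilt [-0.01   0.005 -1.   ] q [ 0.5   0.23 -0.74  1.68  0.15  1.3  -0.3 ]
 delta cm [0.5  0.53 9.77] turn 0.01
```

Call:
{"fn": "arm_command", "kwargs": {
  "deltas": [
    {"xyz": [0.3, 0.3, 3], "turn": 0, "jaw": 130},
    {"xyz": [0.5, 0.5, 6], "turn": 0, "jaw": 130},
    {"xyz": [0.5, 0.5, 9], "turn": 0, "jaw": 130},
    {"xyz": [0.5, 0.5, 9.8], "turn": 0, "jaw": 130},
    {"xyz": [0.5, 0.5, 9.8], "turn": 0, "jaw": 130}
  ]
}}

```text
clock: 7.78
position: [0.4919, 0.0072, 0.1876]
ee_rot: [-2.244, -2.177, 0.011]
force: [0.1, 0.2, 0.7]
width: 0.489
```

```bash
python3 - <<'E'
from h import *
tool([.4938,.006,.121],-1.9)
b=shot('scene','s7');shot('wrist','w7')
f=b['frame'][90:230,180:380,::-1]; cv2.imwrite('pics/s7c.png',cv2.resize(f,None,fx=4,fy=4,interpolation=cv2.INTER_CUBIC))
E
```

```text
t 7.78 pos [0.4919 0.0072 0.1876] F [0.06 0.2  0.74] w 0.489 yaw -1.73 tilt [-0.015  0.006 -1.   ] q [ 0.46  0.32 -0.72  1.84  0.23  1.09 -0.38]
 delta cm [-0.15  0.3   6.65] turn 0.17
```

View pics/s7c.png

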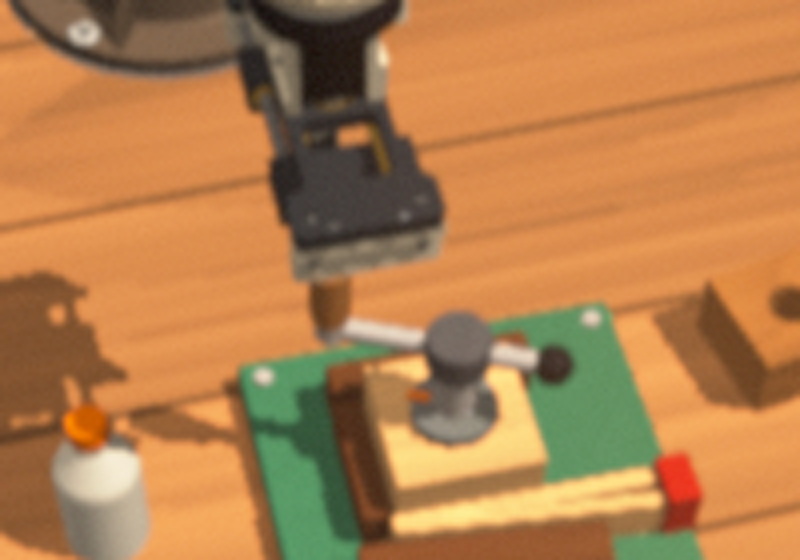

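View pics/w7.png

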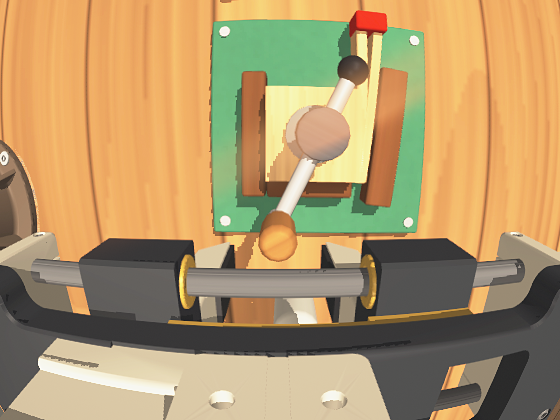

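Call:
{"fn": "arm_command", "kwargs": {
  "deltas": [
    {"xyz": [-0.1, 0.2, 2], "turn": 0.1, "jaw": 130},
    {"xyz": [-0.1, 0.3, 3.5], "turn": 0.1, "jaw": 130},
    {"xyz": [-0.1, 0.3, 4.5], "turn": 0.1, "jaw": 130},
    {"xyz": [-0.1, 0.3, 4.5], "turn": 0.1, "jaw": 130}
  ]
}}

```text
clock: 8.22
position: [0.4964, 0.0064, 0.1452]
ee_rot: [-2.249, -2.177, 0.006]
force: [-1.0, -0.9, 0.2]
width: 0.492
```

```bash
python3 - <<'E'
from h import *
tool([.4938,.006,.121],-1.9)
b=shot('wrist','w8')
f=b['frame'][200:340,180:380,::-1]; cv2.imwrite('pics/w8c.png',cv2.resize(f,None,fx=4,fy=4,interpolation=cv2.INTER_CUBIC))
E
```

```text
t 8.22 pos [0.4964 0.0064 0.1452] F [-0.96 -0.87  0.16] w 0.492 yaw -1.88 tilt [-0.011  0.005 -1.   ] q [ 0.43  0.37 -0.7   1.89  0.27  0.99 -0.42]
 delta cm [-0.06 -0.23  2.42] turn 0.02
```

View pics/w8c.png

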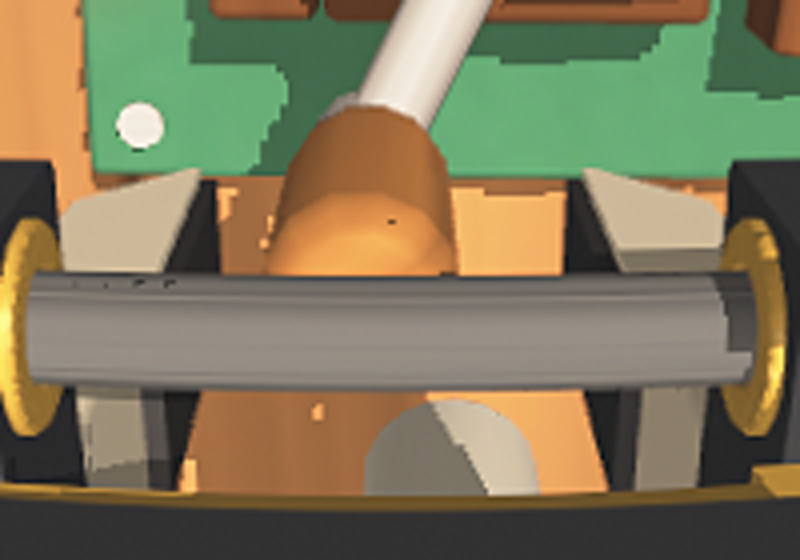

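Call:
{"fn": "arm_command", "kwargs": {
  "deltas": [
    {"xyz": [0, -0.2, 1], "turn": 0, "jaw": 130},
    {"xyz": [0, -0.3, 2], "turn": 0, "jaw": 130},
    {"xyz": [0, -0.3, 2.4], "turn": 0, "jaw": 130},
    {"xyz": [0, -0.3, 2.4], "turn": 0, "jaw": 130}
  ]
}}

```text
clock: 8.6
position: [0.4927, 0.0065, 0.1212]
ee_rot: [-2.249, -2.177, 0.007]
force: [-0.6, -0.6, -0.2]
width: 0.493
```

```bash
python3 - <<'E'
from h import *
tool([.4938,.006,.121],-1.9)
b=shot('wrist','w9')
f=b['frame'][200:340,180:380,::-1]; cv2.imwrite('pics/w9c.png',cv2.resize(f,None,fx=4,fy=4,interpolation=cv2.INTER_CUBIC))
b=shot('scene','s9')
f=b['frame'][90:230,180:380,::-1]; cv2.imwrite('pics/s9c.png',cv2.resize(f,None,fx=4,fy=4,interpolation=cv2.INTER_CUBIC))
E
```

```text
t 8.6 pos [0.4927 0.0065 0.1212] F [-0.62 -0.62 -0.16] w 0.493 yaw -1.87 tilt [-0.012  0.005 -1.   ] q [ 0.42  0.39 -0.69  1.92  0.3   0.94 -0.45]
 delta cm [-0.05  0.11  0.01] turn 0.03
```

View pics/w9c.png

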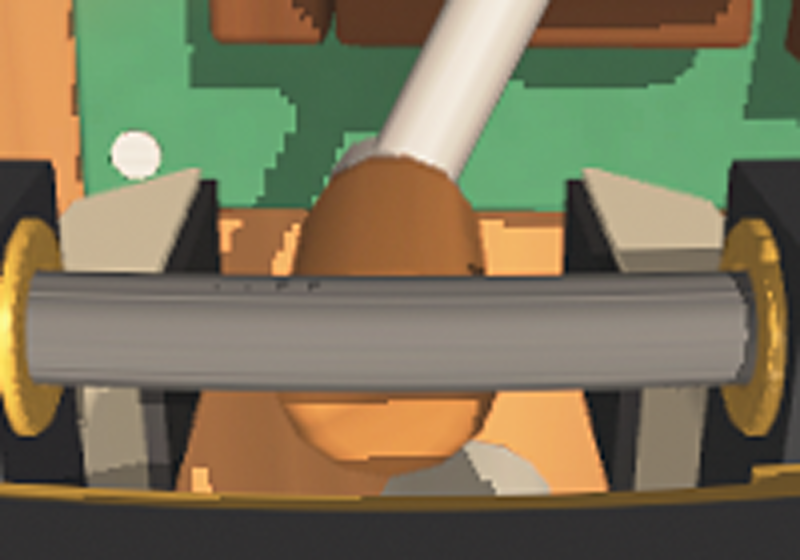

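View pics/s9c.png

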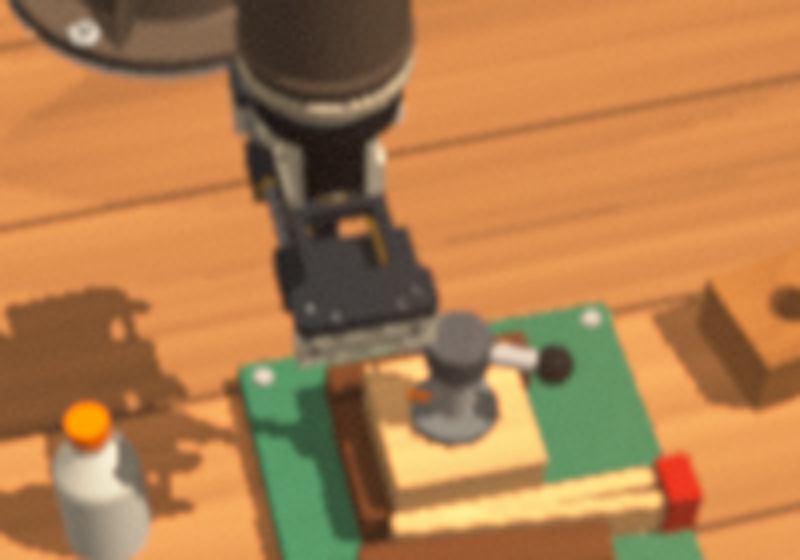

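Call:
{"fn": "arm_command", "kwargs": {
  "deltas": [
    {"xyz": [0, 0.1, 0], "turn": 0, "jaw": 160},
    {"xyz": [0, 0.1, 0], "turn": 0, "jaw": 180},
    {"xyz": [0, 0.1, 0], "turn": 0, "jaw": 200},
    {"xyz": [0, 0.1, 0], "turn": 0, "jaw": 255},
    {"xyz": [0, 0.1, 0], "turn": 0, "jaw": 255}
  ],
  "force": 35
}}

```text
clock: 9.12
position: [0.4944, 0.0067, 0.1222]
ee_rot: [-2.25, -2.177, 0.006]
force: [-1.4, -1.1, 0.9]
width: 0.259
```

```bash
python3 - <<'E'
from h import *
tool([.4938,.006,.121],-1.9); print(observe()['ft_torque'])
E
```

```text
t 9.12 pos [0.4944 0.0067 0.1222] F [-1.42 -1.05  0.94] w 0.259 yaw -1.87 tilt [-0.01   0.005 -1.   ] q [ 0.42  0.39 -0.69  1.92  0.3   0.94 -0.45]
 delta cm [-0.07 -0.06  0.12] turn 0.03
[-0.04511288  0.0089533  -0.03843185]
```

```bash
cat >> h.py <<'E'
C0=np.array([.5288,.0728]);PH0=np.radians(-117.5);RR=.075;Z0=.1222
def state(C=C0):
    s=observe();d=s['position'][:2]-C;r=np.hypot(*d);ph=np.arctan2(d[1],d[0])
    er=d/r;et=np.array([er[1],-er[0]]) # forward = clockwise
    f=s['force'][:2]
    print('t %.2f turn(mod) %.3f r %.4f z %.4f | F radial %.1f  fwd-tangential %.1f  Fz %.1f  w %.3f tz %.2f'%(s['clock'],(PH0-ph)%(2*np.pi),r,s['position'][2],f@er,f@et,s['force'][2],s['width'],s['ft_torque'][2]))
    return s
def plan(turns,C=C0,r=RR):
    s=state(C);R=Ro.from_rotvec(s['ee_rot']).as_matrix()
    y=np.degrees(np.arctan2(R[1,1],R[0,1]))
    for t in turns:
        p=np.array([*(C+r*np.array([np.cos(PH0-t),np.sin(PH0-t)])),Z0-.00095*t])
        print('  %.2f'%t,(R.T@(p-s['position'])*100).round(2).tolist(),'turn',round(-(-1.9-y),1))
E
python3 -c "
from h import *
plan([.1,.2,.3,.4,.5])"
```

```text
t 9.12 turn(mod) 6.282 r 0.0745 z 0.1222 | F radial 1.6  fwd-tangential 0.8  Fz 0.9  w 0.259 tz -0.04
  0.10 [0.32, -0.69, 0.02] turn 0.0
  0.20 [0.74, -1.3, 0.04] turn 0.0
  0.30 [1.22, -1.88, 0.06] turn 0.0
  0.40 [1.76, -2.4, 0.07] turn 0.0
  0.50 [2.34, -2.87, 0.09] turn 0.0
```

Call:
{"fn": "arm_command", "kwargs": {
  "deltas": [
    {"xyz": [0.3, -0.7, 0], "turn": 0, "jaw": 255},
    {"xyz": [0.75, -1.3, 0.05], "turn": 0, "jaw": 255},
    {"xyz": [1.2, -1.9, 0.05], "turn": 0, "jaw": 255},
    {"xyz": [1.75, -2.4, 0.05], "turn": 0, "jaw": 255},
    {"xyz": [2.35, -2.85, 0.1], "turn": 0, "jaw": 255}
  ]
}}

```text
clock: 9.53
position: [0.4662, 0.0312, 0.1219]
ee_rot: [-2.25, -2.177, 0.006]
force: [1.3, -4.0, 5.4]
width: 0.261
```

```bash
python3 -c "
from h import *
plan([.6,.7,.8,.9,1.0])"
```

```text
t 9.53 turn(mod) 0.504 r 0.0752 z 0.1219 | F radial 1.2  fwd-tangential -4.1  Fz 5.4  w 0.261 tz 0.00
  0.60 [0.61, -0.37, 0.03] turn 0.0
  0.70 [1.28, -0.71, 0.05] turn 0.0
  0.80 [1.98, -0.99, 0.06] turn 0.0
  0.90 [2.7, -1.19, 0.08] turn 0.0
  1.00 [3.44, -1.32, 0.09] turn 0.0
```

```bash
python3 -c "
from h import *
plan([.64,.78,.92,1.06,1.2])"
```

```text
t 9.53 turn(mod) 0.504 r 0.0752 z 0.1219 | F radial 1.2  fwd-tangential -4.1  Fz 5.4  w 0.261 tz 0.00
  0.64 [0.88, -0.52, 0.04] turn 0.0
  0.78 [1.84, -0.94, 0.06] turn 0.0
  0.92 [2.85, -1.22, 0.08] turn 0.0
  1.06 [3.89, -1.36, 0.1] turn 0.0
  1.20 [4.94, -1.35, 0.12] turn 0.0
```

Call:
{"fn": "arm_command", "kwargs": {
  "deltas": [
    {"xyz": [0.9, -0.5, 0.05], "turn": 0, "jaw": 255},
    {"xyz": [1.85, -0.95, 0.05], "turn": 0, "jaw": 255},
    {"xyz": [2.85, -1.2, 0.05], "turn": 0, "jaw": 255},
    {"xyz": [3.9, -1.35, 0.1], "turn": 0, "jaw": 255},
    {"xyz": [4.95, -1.35, 0.1], "turn": 0, "jaw": 255}
  ]
}}

```text
clock: 9.95
position: [0.4527, 0.0817, 0.1211]
ee_rot: [-2.25, -2.178, 0.01]
force: [-2.0, -3.2, 5.7]
width: 0.266
```

```bash
python3 -c "
from h import *
plan([1.34,1.48,1.62,1.76,1.9])"
```

```text
t 9.95 turn(mod) 1.208 r 0.0766 z 0.1211 | F radial 1.6  fwd-tangential -3.4  Fz 5.7  w 0.266 tz 0.01
  1.34 [0.97, 0.31, 0.02] turn 0.0
  1.48 [1.97, 0.61, 0.03] turn 0.0
  1.62 [2.93, 1.04, 0.04] turn 0.0
  1.76 [3.81, 1.61, 0.05] turn 0.0
  1.90 [4.61, 2.29, 0.06] turn 0.0
```

Call:
{"fn": "arm_command", "kwargs": {
  "deltas": [
    {"xyz": [0.95, 0.25, 0], "turn": 0, "jaw": 255},
    {"xyz": [1.95, 0.55, 0], "turn": 0, "jaw": 255},
    {"xyz": [2.95, 1.0, 0], "turn": 0, "jaw": 255},
    {"xyz": [3.8, 1.6, 0], "turn": 0, "jaw": 255},
    {"xyz": [4.6, 2.3, 0.05], "turn": 0, "jaw": 255}
  ]
}}

```text
clock: 10.37
position: [0.4761, 0.1287, 0.1203]
ee_rot: [-2.247, -2.178, 0.012]
force: [-6.2, -0.7, 7.9]
width: 0.264
```

```bash
python3 -c "
from h import *
plan([2.04,2.18,2.32,2.46,2.6])"
```

```text
t 10.37 turn(mod) 1.906 r 0.0768 z 0.1203 | F radial 3.8  fwd-tangential -5.0  Fz 7.9  w 0.264 tz 0.01
  2.04 [0.53, 0.89, -0.01] turn 0.1
  2.18 [1.11, 1.76, -0.01] turn 0.1
  2.32 [1.56, 2.71, -0.0] turn 0.1
  2.46 [1.87, 3.71, -0.0] turn 0.1
  2.60 [2.04, 4.75, -0.01] turn 0.1
```

Call:
{"fn": "arm_command", "kwargs": {
  "deltas": [
    {"xyz": [0.55, 0.9, -0.05], "turn": 0, "jaw": 255},
    {"xyz": [1.1, 1.75, -0.1], "turn": 0, "jaw": 255},
    {"xyz": [1.55, 2.7, -0.1], "turn": 0, "jaw": 255},
    {"xyz": [1.85, 3.7, -0.1], "turn": 0, "jaw": 255},
    {"xyz": [2.05, 4.75, -0.1], "turn": 0, "jaw": 255}
  ]
}}

```text
clock: 10.78
position: [0.5246, 0.1488, 0.1203]
ee_rot: [-2.245, -2.178, 0.012]
force: [-4.1, 1.1, 0.1]
width: 0.267
```

```bash
python3 -c "
from h import *
plan([2.7,2.8,2.9,3.0,3.1])"
```

```text
t 10.78 turn(mod) 2.606 r 0.0761 z 0.1203 | F radial 1.3  fwd-tangential -4.1  Fz 0.1  w 0.267 tz -0.00
  2.70 [-0.09, 0.71, 0.06] turn 0.2
  2.80 [-0.13, 1.46, 0.06] turn 0.2
  2.90 [-0.25, 2.2, 0.05] turn 0.2
  3.00 [-0.44, 2.93, 0.05] turn 0.2
  3.10 [-0.7, 3.63, 0.05] turn 0.2
```

Call:
{"fn": "arm_command", "kwargs": {
  "deltas": [
    {"xyz": [-0.1, 0.7, 0], "turn": 0.2, "jaw": 255},
    {"xyz": [-0.15, 1.45, 0], "turn": 0.2, "jaw": 255},
    {"xyz": [-0.25, 2.2, 0.05], "turn": 0.2, "jaw": 255},
    {"xyz": [-0.45, 2.95, 0.05], "turn": 0.2, "jaw": 255},
    {"xyz": [-0.7, 3.65, 0.05], "turn": 0.2, "jaw": 255}
  ]
}}

```text
clock: 11.2
position: [0.5618, 0.1406, 0.1194]
ee_rot: [-2.249, -2.174, 0.011]
force: [-2.7, 2.4, 1.4]
width: 0.262
```

```bash
sed -i 's/Z0=.1222/Z0=.1229/' h.py; python3 -c "
from h import *
plan([2.98,2.84,2.7,2.56,2.42])"
```

```text
t 11.20 turn(mod) 3.115 r 0.0755 z 0.1194 | F radial 1.0  fwd-tangential -3.5  Fz 1.4  w 0.262 tz 0.02
  2.98 [0.31, -0.97, -0.05] turn -0.0
  2.84 [0.53, -1.99, -0.05] turn -0.0
  2.70 [0.61, -3.04, -0.05] turn -0.0
  2.56 [0.54, -4.08, -0.05] turn -0.0
  2.42 [0.32, -5.11, -0.05] turn -0.0
```

Call:
{"fn": "arm_command", "kwargs": {
  "deltas": [
    {"xyz": [0.3, -0.95, -0.05], "turn": 0, "jaw": 255},
    {"xyz": [0.55, -2.0, -0.05], "turn": 0, "jaw": 255},
    {"xyz": [0.6, -3.05, -0.05], "turn": 0, "jaw": 255},
    {"xyz": [0.55, -4.1, -0.05], "turn": 0, "jaw": 255},
    {"xyz": [0.3, -5.1, -0.05], "turn": 0, "jaw": 255}
  ]
}}

```text
clock: 11.62
position: [0.5092, 0.1459, 0.1209]
ee_rot: [-2.248, -2.176, 0.011]
force: [-0.1, 4.1, 0.4]
width: 0.261
```

```bash
python3 -c "
from h import *
plan([2.26,2.1,1.95,1.8,1.65],r=.0755)"
```

```text
t 11.62 turn(mod) 2.400 r 0.0756 z 0.1209 | F radial 4.0  fwd-tangential 0.9  Fz 0.4  w 0.261 tz 0.03
  2.26 [-0.39, -0.98, 0.03] turn 0.0
  2.10 [-0.98, -2.03, 0.02] turn 0.0
  1.95 [-1.69, -2.92, 0.02] turn 0.0
  1.80 [-2.51, -3.69, 0.01] turn 0.0
  1.65 [-3.44, -4.33, 0.0] turn 0.0
```

Call:
{"fn": "arm_command", "kwargs": {
  "deltas": [
    {"xyz": [-0.35, -1.0, 0], "turn": 0, "jaw": 255},
    {"xyz": [-0.95, -2.05, 0], "turn": 0, "jaw": 255},
    {"xyz": [-1.65, -2.95, 0], "turn": 0, "jaw": 255},
    {"xyz": [-2.5, -3.75, 0], "turn": 0, "jaw": 255},
    {"xyz": [-3.45, -4.4, 0], "turn": 0, "jaw": 255}
  ]
}}

```text
clock: 12.03
position: [0.4628, 0.1119, 0.1215]
ee_rot: [-2.248, -2.176, 0.012]
force: [1.8, 1.8, 1.2]
width: 0.26
```

```bash
python3 -c "
from h import *
plan([1.66,1.78,1.92,2.06,2.2],r=.076)"
```

```text
t 12.03 turn(mod) 1.626 r 0.0767 z 0.1215 | F radial -0.7  fwd-tangential 2.4  Fz 1.2  w 0.260 tz 0.01
  1.66 [0.19, 0.19, 0.01] turn 0.1
  1.78 [0.95, 0.7, 0.02] turn 0.1
  1.92 [1.74, 1.41, 0.02] turn 0.1
  2.06 [2.43, 2.22, 0.03] turn 0.1
  2.20 [3.0, 3.12, 0.03] turn 0.1
```

Call:
{"fn": "arm_command", "kwargs": {
  "deltas": [
    {"xyz": [0.45, 0.35, 0], "turn": 0, "jaw": 255},
    {"xyz": [1.1, 0.85, 0], "turn": 0, "jaw": 255},
    {"xyz": [1.75, 1.4, 0.05], "turn": 0, "jaw": 255},
    {"xyz": [2.45, 2.2, 0.05], "turn": 0, "jaw": 255},
    {"xyz": [3.0, 3.1, 0.05], "turn": 0, "jaw": 255}
  ]
}}

```text
clock: 12.45
position: [0.4957, 0.1419, 0.1206]
ee_rot: [-2.247, -2.177, 0.011]
force: [-1.2, 2.0, 1.1]
width: 0.263
```

```bash
python3 -c "
from h import *
plan([2.36,2.52,2.68,2.84,3.0],r=.0757)"
```

```text
t 12.45 turn(mod) 2.215 r 0.0766 z 0.1206 | F radial 2.3  fwd-tangential -0.2  Fz 1.1  w 0.263 tz 0.01
  2.36 [0.35, 1.05, -0.02] turn 0.1
  2.52 [0.65, 2.22, -0.02] turn 0.1
  2.68 [0.77, 3.43, -0.02] turn 0.1
  2.84 [0.69, 4.64, -0.02] turn 0.1
  3.00 [0.41, 5.82, -0.02] turn 0.1
```

Call:
{"fn": "arm_command", "kwargs": {
  "deltas": [
    {"xyz": [0.35, 1.05, 0], "turn": 0, "jaw": 255},
    {"xyz": [0.65, 2.2, 0], "turn": 0, "jaw": 255},
    {"xyz": [0.75, 3.4, 0], "turn": 0, "jaw": 255},
    {"xyz": [0.7, 4.65, 0], "turn": 0, "jaw": 255},
    {"xyz": [0.4, 5.8, 0], "turn": 0, "jaw": 255}
  ]
}}

```text
clock: 12.87
position: [0.5552, 0.1443, 0.1192]
ee_rot: [-2.246, -2.177, 0.012]
force: [-1.8, -0.3, -0.2]
width: 0.267
```

```bash
python3 -c "
from h import *
plan([3.13,3.27,3.41,3.55,3.69],r=.0755)"
```

```text
t 12.87 turn(mod) 3.016 r 0.0762 z 0.1192 | F radial -0.9  fwd-tangential -1.6  Fz -0.2  w 0.267 tz 0.03
  3.13 [-0.39, 0.78, -0.08] turn 0.1
  3.27 [-0.9, 1.7, -0.08] turn 0.1
  3.41 [-1.54, 2.54, -0.09] turn 0.1
  3.55 [-2.29, 3.29, -0.09] turn 0.1
  3.69 [-3.13, 3.92, -0.08] turn 0.1
```

Call:
{"fn": "arm_command", "kwargs": {
  "deltas": [
    {"xyz": [-0.4, 0.8, 0], "turn": 0.1, "jaw": 255},
    {"xyz": [-0.9, 1.7, 0], "turn": 0.1, "jaw": 255},
    {"xyz": [-1.55, 2.55, 0], "turn": 0.1, "jaw": 255},
    {"xyz": [-2.3, 3.3, 0], "turn": 0.1, "jaw": 255},
    {"xyz": [-3.15, 3.9, 0], "turn": 0.1, "jaw": 255}
  ]
}}

```text
clock: 13.28
position: [0.5935, 0.1111, 0.1183]
ee_rot: [-2.247, -2.175, 0.012]
force: [-5.0, 3.8, 0.2]
width: 0.263
```

```bash
python3 -c "
from h import *
plan([3.82,3.96,4.1,4.24,4.38],r=.0753)"
```

```text
t 13.28 turn(mod) 3.697 r 0.0752 z 0.1183 | F radial -2.4  fwd-tangential -5.8  Fz 0.2  w 0.263 tz -0.06
  3.82 [-0.8, 0.46, -0.11] turn 0.0
  3.96 [-1.78, 0.84, -0.11] turn 0.0
  4.10 [-2.8, 1.09, -0.1] turn 0.0
  4.24 [-3.85, 1.19, -0.09] turn 0.0
  4.38 [-4.9, 1.14, -0.08] turn 0.0
```

Call:
{"fn": "arm_command", "kwargs": {
  "deltas": [
    {"xyz": [-0.8, 0.4, 0], "turn": 0, "jaw": 255},
    {"xyz": [-1.75, 0.75, 0], "turn": 0, "jaw": 255},
    {"xyz": [-2.8, 1.0, 0], "turn": 0, "jaw": 255},
    {"xyz": [-3.85, 1.1, 0], "turn": 0, "jaw": 255},
    {"xyz": [-4.9, 1.05, 0.05], "turn": 0, "jaw": 255}
  ]
}}

```text
clock: 13.7
position: [0.6023, 0.0608, 0.1173]
ee_rot: [-2.247, -2.175, 0.012]
force: [-2.9, 5.7, -0.7]
width: 0.26
```

```bash
python3 -c "
from h import *
plan([4.46,4.54,4.62,4.7],r=.0747)"
```

```text
t 13.70 turn(mod) 4.394 r 0.0745 z 0.1173 | F radial -3.7  fwd-tangential -5.2  Fz -0.7  w 0.260 tz 0.02
  4.46 [-0.49, -0.06, -0.14] turn 0.0
  4.54 [-1.07, -0.2, -0.13] turn 0.0
  4.62 [-1.64, -0.39, -0.12] turn 0.0
  4.70 [-2.19, -0.62, -0.11] turn 0.0
```

Call:
{"fn": "arm_command", "kwargs": {
  "deltas": [
    {"xyz": [-0.5, -0.1, 0], "turn": 0, "jaw": 255},
    {"xyz": [-1.05, -0.25, 0], "turn": 0, "jaw": 255},
    {"xyz": [-1.65, -0.45, 0.05], "turn": 0, "jaw": 255},
    {"xyz": [-2.2, -0.65, 0.05], "turn": 0, "jaw": 255}
  ]
}}

```text
clock: 14.03
position: [0.5952, 0.039, 0.1171]
ee_rot: [-2.247, -2.176, 0.01]
force: [-1.7, 6.2, -1.7]
width: 0.267
```

```bash
python3 -c "
from h import *
plan([4.55,4.4,4.25,4.1,3.95],r=.0745)"
```

```text
t 14.03 turn(mod) 4.703 r 0.0745 z 0.1171 | F radial -4.3  fwd-tangential -4.7  Fz -1.7  w 0.267 tz -0.01
  4.55 [1.07, 0.4, -0.15] turn 0.1
  4.40 [2.16, 0.64, -0.16] turn 0.1
  4.25 [3.27, 0.7, -0.17] turn 0.1
  4.10 [4.38, 0.6, -0.18] turn 0.1
  3.95 [5.47, 0.34, -0.19] turn 0.1
```

Call:
{"fn": "arm_command", "kwargs": {
  "deltas": [
    {"xyz": [1.05, 0.35, 0], "turn": 0, "jaw": 255},
    {"xyz": [2.15, 0.6, -0.05], "turn": 0, "jaw": 255},
    {"xyz": [3.25, 0.65, -0.05], "turn": 0, "jaw": 255},
    {"xyz": [4.4, 0.55, -0.05], "turn": 0, "jaw": 255},
    {"xyz": [5.5, 0.3, -0.05], "turn": 0, "jaw": 255}
  ]
}}

```text
clock: 14.45
position: [0.6003, 0.0954, 0.1179]
ee_rot: [-2.247, -2.177, 0.01]
force: [-2.1, -1.1, -0.2]
width: 0.262
```

```bash
python3 -c "
from h import *
plan([3.8,3.65,3.5,3.35,3.22],r=.0752)"
```

```text
t 14.45 turn(mod) 3.927 r 0.0750 z 0.1179 | F radial -2.3  fwd-tangential 0.4  Fz -0.2  w 0.262 tz -0.00
  3.80 [0.89, -0.35, -0.13] turn 0.1
  3.65 [1.85, -0.93, -0.14] turn 0.1
  3.50 [2.72, -1.65, -0.14] turn 0.1
  3.35 [3.48, -2.49, -0.13] turn 0.1
  3.22 [4.02, -3.3, -0.13] turn 0.1
```

Call:
{"fn": "arm_command", "kwargs": {
  "deltas": [
    {"xyz": [0.9, -0.35, 0], "turn": 0.1, "jaw": 255},
    {"xyz": [1.85, -0.95, 0], "turn": 0.1, "jaw": 255},
    {"xyz": [2.7, -1.65, -0.05], "turn": 0.1, "jaw": 255},
    {"xyz": [3.5, -2.5, -0.05], "turn": 0.1, "jaw": 255},
    {"xyz": [4.05, -3.3, -0.05], "turn": 0.1, "jaw": 255}
  ]
}}

```text
clock: 14.87
position: [0.5678, 0.1381, 0.1191]
ee_rot: [-2.248, -2.176, 0.009]
force: [0.9, -2.1, -1.8]
width: 0.263
```

```bash
python3 -c "
from h import *
plan([3.25,3.38,3.52,3.66,3.8],r=.0752)"
```

```text
t 14.87 turn(mod) 3.200 r 0.0760 z 0.1191 | F radial -1.3  fwd-tangential 1.8  Fz -1.8  w 0.263 tz -0.02
  3.25 [-0.26, 0.28, -0.07] turn 0.0
  3.38 [-0.83, 1.08, -0.07] turn 0.0
  3.52 [-1.55, 1.84, -0.07] turn 0.0
  3.66 [-2.38, 2.5, -0.07] turn 0.0
  3.80 [-3.28, 3.04, -0.07] turn 0.0
```

Call:
{"fn": "arm_command", "kwargs": {
  "deltas": [
    {"xyz": [-0.3, 0.4, 0], "turn": 0, "jaw": 255},
    {"xyz": [-0.85, 1.1, 0], "turn": 0, "jaw": 255},
    {"xyz": [-1.55, 1.85, 0.05], "turn": 0, "jaw": 255},
    {"xyz": [-2.4, 2.5, 0.05], "turn": 0, "jaw": 255},
    {"xyz": [-3.3, 3.05, 0.05], "turn": 0, "jaw": 255}
  ]
}}

```text
clock: 15.28
position: [0.5983, 0.1023, 0.1179]
ee_rot: [-2.25, -2.174, 0.009]
force: [-4.4, -1.1, -0.4]
width: 0.258
```

```bash
python3 -c "
from h import *
plan([3.95,4.1,4.25,4.4,4.52],r=.0746)"
```

```text
t 15.28 turn(mod) 3.831 r 0.0755 z 0.1179 | F radial -4.5  fwd-tangential -0.7  Fz -0.4  w 0.258 tz 0.01
  3.95 [-0.86, 0.24, -0.14] turn -0.1
  4.10 [-1.95, 0.51, -0.13] turn -0.1
  4.25 [-3.06, 0.61, -0.12] turn -0.1
  4.40 [-4.18, 0.55, -0.11] turn -0.1
  4.52 [-5.05, 0.37, -0.1] turn -0.1
```

Call:
{"fn": "arm_command", "kwargs": {
  "deltas": [
    {"xyz": [-0.85, 0.2, 0], "turn": -0.1, "jaw": 255},
    {"xyz": [-1.95, 0.45, 0], "turn": -0.1, "jaw": 255},
    {"xyz": [-3.05, 0.55, 0], "turn": -0.1, "jaw": 255},
    {"xyz": [-4.2, 0.5, 0], "turn": -0.1, "jaw": 255},
    {"xyz": [-5.05, 0.3, 0.05], "turn": -0.1, "jaw": 255}
  ]
}}

```text
clock: 15.7
position: [0.5995, 0.05, 0.1169]
ee_rot: [-2.249, -2.175, 0.01]
force: [-1.6, 1.3, 1.2]
width: 0.263
```

```bash
python3 -c "
from h import *
plan([4.62,4.72,4.82,4.92,5.0],r=.0742)"
```

```text
t 15.70 turn(mod) 4.544 r 0.0743 z 0.1169 | F radial -1.9  fwd-tangential -0.7  Fz 1.2  w 0.263 tz 0.06
  4.62 [-0.53, -0.18, -0.16] turn -0.0
  4.72 [-1.21, -0.47, -0.15] turn -0.0
  4.82 [-1.86, -0.83, -0.14] turn -0.0
  4.92 [-2.47, -1.25, -0.12] turn -0.0
  5.00 [-2.93, -1.63, -0.11] turn -0.0
```

Call:
{"fn": "arm_command", "kwargs": {
  "deltas": [
    {"xyz": [-0.55, -0.2, -0.05], "turn": 0, "jaw": 255},
    {"xyz": [-1.2, -0.45, -0.05], "turn": 0, "jaw": 255},
    {"xyz": [-1.85, -0.85, 0], "turn": 0, "jaw": 255},
    {"xyz": [-2.45, -1.25, 0], "turn": 0, "jaw": 255},
    {"xyz": [-2.95, -1.65, 0], "turn": 0, "jaw": 255}
  ]
}}

```text
clock: 16.12
position: [0.582, 0.0214, 0.1172]
ee_rot: [-2.248, -2.176, 0.007]
force: [1.2, 4.8, -3.7]
width: 0.261
```

```bash
python3 -c "
from h import *
plan([5.07,5.14,5.21,5.28],r=.0740)"
```

```text
t 16.12 turn(mod) 5.001 r 0.0739 z 0.1172 | F radial -2.5  fwd-tangential -4.3  Fz -3.7  w 0.261 tz -0.04
  5.07 [-0.37, -0.35, -0.08] turn 0.0
  5.14 [-0.72, -0.74, -0.07] turn 0.0
  5.21 [-1.04, -1.15, -0.06] turn 0.0
  5.28 [-1.33, -1.58, -0.05] turn 0.0
```

Call:
{"fn": "arm_command", "kwargs": {
  "deltas": [
    {"xyz": [-0.35, -0.35, 0.05], "turn": 0, "jaw": 255},
    {"xyz": [-0.7, -0.75, 0.05], "turn": 0, "jaw": 255},
    {"xyz": [-1.05, -1.15, 0.05], "turn": 0, "jaw": 255},
    {"xyz": [-1.35, -1.6, 0.1], "turn": 0, "jaw": 255}
  ]
}}

```text
clock: 16.45
position: [0.5657, 0.0085, 0.1167]
ee_rot: [-2.248, -2.176, 0.006]
force: [1.9, 4.5, -1.2]
width: 0.264
```

```bash
python3 -c "
from h import *
plan([5.32,5.36,5.4,5.44],r=.0740)"
```

```text
t 16.45 turn(mod) 5.283 r 0.0741 z 0.1167 | F radial -3.0  fwd-tangential -3.9  Fz -1.2  w 0.264 tz -0.02
  5.32 [-0.13, -0.25, -0.12] turn 0.0
  5.36 [-0.27, -0.51, -0.11] turn 0.0
  5.40 [-0.4, -0.77, -0.1] turn 0.0
  5.44 [-0.52, -1.04, -0.1] turn 0.0
```

Call:
{"fn": "arm_command", "kwargs": {
  "deltas": [
    {"xyz": [-0.1, -0.25, 0], "turn": 0, "jaw": 255},
    {"xyz": [-0.25, -0.5, 0], "turn": 0, "jaw": 255},
    {"xyz": [-0.35, -0.75, 0], "turn": 0, "jaw": 255},
    {"xyz": [-0.5, -1.05, 0.05], "turn": 0, "jaw": 255}
  ]
}}

```text
clock: 16.78
position: [0.5555, 0.0037, 0.1166]
ee_rot: [-2.249, -2.177, 0.004]
force: [2.8, 3.1, -0.2]
width: 0.265
```

```bash
python3 -c "
from h import *
plan([5.48,5.52,5.56,5.6],r=.0738)"
```

```text
t 16.78 turn(mod) 5.434 r 0.0740 z 0.1166 | F radial -1.8  fwd-tangential -3.7  Fz -0.2  w 0.265 tz -0.01
  5.48 [-0.1, -0.32, -0.11] turn 0.0
  5.52 [-0.2, -0.6, -0.1] turn 0.0
  5.56 [-0.29, -0.88, -0.1] turn 0.0
  5.60 [-0.36, -1.17, -0.09] turn 0.0
```

Call:
{"fn": "arm_command", "kwargs": {
  "deltas": [
    {"xyz": [-0.1, -0.3, 0], "turn": 0, "jaw": 255},
    {"xyz": [-0.2, -0.6, 0], "turn": 0, "jaw": 255}
  ]
}}

```text
clock: 16.95
position: [0.5495, 0.0018, 0.1168]
ee_rot: [-2.249, -2.177, 0.004]
force: [3.5, 3.8, -1.5]
width: 0.263
```

```bash
python3 -c "
from h import *
plan([5.56,5.6,5.64],r=.0738)"
```

```text
t 16.95 turn(mod) 5.519 r 0.0740 z 0.1168 | F radial -2.7  fwd-tangential -4.4  Fz -1.5  w 0.263 tz -0.07
  5.56 [-0.07, -0.29, -0.08] turn 0.0
  5.60 [-0.15, -0.58, -0.07] turn 0.0
  5.64 [-0.21, -0.87, -0.07] turn 0.0
```

Call:
{"fn": "arm_command", "kwargs": {
  "deltas": [
    {"xyz": [-0.05, -0.3, 0.05], "turn": 0, "jaw": 255},
    {"xyz": [-0.15, -0.6, 0.05], "turn": 0, "jaw": 255}
  ]
}}

```text
clock: 17.12
position: [0.5444, 0.0004, 0.1168]
ee_rot: [-2.251, -2.178, 0.001]
force: [7.6, 4.9, -2.5]
width: 0.266
```

```bash
python3 -c "
from h import *
plan([5.64,5.68,5.72],r=.0738)"
```

```text
t 17.12 turn(mod) 5.591 r 0.0741 z 0.1168 | F radial -3.2  fwd-tangential -8.5  Fz -2.5  w 0.266 tz -0.01
  5.64 [-0.05, -0.36, -0.07] turn 0.0
  5.68 [-0.1, -0.65, -0.07] turn 0.0
  5.72 [-0.14, -0.94, -0.06] turn 0.0
```

Call:
{"fn": "arm_command", "kwargs": {
  "deltas": [
    {"xyz": [0.0, -0.2, 0.05], "turn": 0, "jaw": 255},
    {"xyz": [0.0, -0.3, 0.05], "turn": 0, "jaw": 255}
  ]
}}

```text
clock: 17.28
position: [0.5432, 0.0005, 0.117]
ee_rot: [-2.253, -2.18, -0.004]
force: [8.1, 3.5, -2.3]
width: 0.264
```

```bash
python3 -c "
from h import *
plan([5.64,5.68,5.72],r=.0738)"
```

```text
t 17.28 turn(mod) 5.607 r 0.0737 z 0.1170 | F radial -1.9  fwd-tangential -8.6  Fz -2.3  w 0.264 tz 0.03
  5.64 [-0.06, -0.24, -0.05] turn 0.0
  5.68 [-0.11, -0.53, -0.05] turn 0.0
  5.72 [-0.15, -0.82, -0.04] turn 0.0
```

Call:
{"fn": "arm_command", "kwargs": {
  "deltas": [
    {"xyz": [0.0, -0.3, 0.05], "turn": 0, "jaw": 255},
    {"xyz": [0.0, -0.4, 0.05], "turn": 0, "jaw": 255}
  ]
}}

```text
clock: 17.45
position: [0.5415, 0.0006, 0.1174]
ee_rot: [-2.255, -2.182, -0.01]
force: [10.7, 2.9, -3.3]
width: 0.264
```

```bash
python3 -c "
from h import *
plan([5.64,5.68,5.72],r=.0738);print(observe()['force'],observe()['force'])"
```

```text
t 17.45 turn(mod) 5.630 r 0.0733 z 0.1174 | F radial -1.0  fwd-tangential -11.0  Fz -3.3  w 0.264 tz -0.00
  5.64 [-0.06, -0.07, -0.01] turn 0.0
  5.68 [-0.12, -0.36, -0.01] turn 0.0
  5.72 [-0.16, -0.65, -0.01] turn 0.0
[10.66811942  2.9350972  -3.2775483 ] [10.66811942  2.9350972  -3.2775483 ]
```

Call:
{"fn": "arm_command", "kwargs": {
  "deltas": [
    {"xyz": [0.0, -0.3, 0], "turn": 0, "jaw": 255},
    {"xyz": [0.0, -0.35, 0], "turn": 0, "jaw": 255}
  ]
}}

```text
clock: 17.62
position: [0.5403, 0.0009, 0.1181]
ee_rot: [-2.258, -2.184, -0.017]
force: [10.8, 3.2, -6.2]
width: 0.264
```

```bash
python3 -c "
from h import *
plan([5.56,5.6],r=.0738);tool()"
```

```text
t 17.62 turn(mod) 5.644 r 0.0729 z 0.1181 | F radial -1.4  fwd-tangential -11.1  Fz -6.2  w 0.264 tz 0.02
  5.56 [0.05, 0.62, 0.05] turn 0.0
  5.60 [-0.02, 0.34, 0.05] turn 0.0
t 17.62 pos [0.5403 0.0009 0.1181] F [10.77  3.17 -6.23] w 0.264 yaw -1.9 tilt [ 0.007  0.008 -1.   ] q [ 0.41  0.46 -0.69  1.84  0.35  0.96 -0.46]
```

Call:
{"fn": "arm_command", "kwargs": {
  "deltas": [
    {"xyz": [0, 0.2, 0.05], "turn": 0, "jaw": 255},
    {"xyz": [0, 0.25, 0.1], "turn": 0, "jaw": 255}
  ]
}}

```text
clock: 17.78
position: [0.5444, 0.001, 0.1174]
ee_rot: [2.257, 2.184, 0.021]
force: [6.3, 3.2, -4.1]
width: 0.263
```

```bash
python3 -c "
from h import *
plan([5.56,5.6],r=.0738);tool()"
```

```text
t 17.78 turn(mod) 5.590 r 0.0734 z 0.1174 | F radial -1.8  fwd-tangential -6.9  Fz -4.1  w 0.263 tz 0.05
  5.56 [0.02, 0.22, -0.02] turn 0.0
  5.60 [-0.05, -0.07, -0.02] turn 0.0
t 17.78 pos [0.5444 0.001  0.1174] F [ 6.32  3.22 -4.09] w 0.263 yaw -1.9 tilt [ 0.01   0.009 -1.   ] q [ 0.41  0.47 -0.69  1.83  0.35  0.96 -0.46]
```

Call:
{"fn": "arm_command", "kwargs": {
  "deltas": [
    {"xyz": [0, 0.15, 0.05], "turn": 0, "jaw": 255},
    {"xyz": [0.05, 0.25, 0.1], "turn": 0, "jaw": 255}
  ]
}}

```text
clock: 17.95
position: [0.5475, 0.0013, 0.1167]
ee_rot: [2.257, 2.183, 0.023]
force: [3.4, 1.9, 1.5]
width: 0.261
```

```bash
python3 -c "
from h import *
plan([5.56,5.6],r=.0738);tool()"
```

```text
t 17.95 turn(mod) 5.547 r 0.0739 z 0.1167 | F radial -1.0  fwd-tangential -3.8  Fz 1.5  w 0.261 tz -0.05
  5.56 [-0.02, -0.09, -0.1] turn -0.0
  5.60 [-0.09, -0.38, -0.1] turn -0.0
t 17.95 pos [0.5475 0.0013 0.1167] F [3.41 1.89 1.51] w 0.261 yaw -1.91 tilt [ 0.012  0.009 -1.   ] q [ 0.41  0.47 -0.68  1.82  0.35  0.96 -0.46]
```

Call:
{"fn": "arm_command", "kwargs": {
  "deltas": [
    {"xyz": [0, 0.1, 0], "turn": 0, "jaw": 180},
    {"xyz": [0, 0.1, 0], "turn": 0, "jaw": 150},
    {"xyz": [0, 0.1, 0], "turn": 0, "jaw": 130},
    {"xyz": [0, 0.1, 0], "turn": 0, "jaw": 130},
    {"xyz": [0, 0.1, 0], "turn": 0, "jaw": 130}
  ]
}}

```text
clock: 18.37
position: [0.5476, 0.0007, 0.1163]
ee_rot: [2.257, 2.183, 0.02]
force: [-1.1, -0.2, -0.4]
width: 0.487
```

```bash
python3 -c "
from h import *
state();tool()
b=shot('wrist','w10')
f=b['frame'][200:340,180:380,::-1]; cv2.imwrite('pics/w10c.png',cv2.resize(f,None,fx=4,fy=4,interpolation=cv2.INTER_CUBIC))"
```

```text
t 18.37 turn(mod) 5.548 r 0.0745 z 0.1163 | F radial -0.1  fwd-tangential 1.1  Fz -0.4  w 0.487 tz -0.02
t 18.37 pos [0.5476 0.0007 0.1163] F [-1.09 -0.2  -0.41] w 0.487 yaw -1.93 tilt [ 0.01   0.008 -1.   ] q [ 0.41  0.47 -0.68  1.82  0.35  0.96 -0.46]
```

View pics/w10c.png

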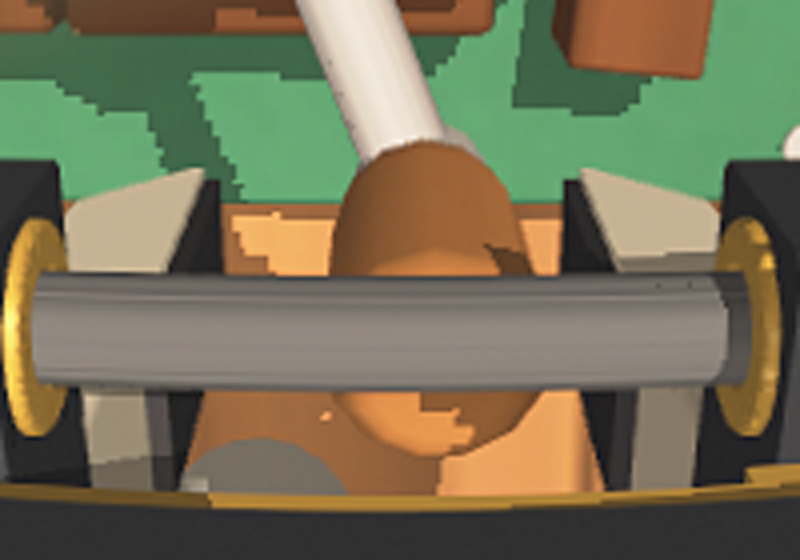

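Call:
{"fn": "arm_command", "kwargs": {
  "deltas": [
    {"xyz": [0, 0.2, -0.5], "turn": 0, "jaw": 110},
    {"xyz": [0, 0.3, -2.5], "turn": 0, "jaw": 100},
    {"xyz": [0, 0.3, -5.5], "turn": 0, "jaw": 100},
    {"xyz": [0, 0.3, -9.5], "turn": 0, "jaw": 100},
    {"xyz": [0, 0.3, -13.5], "turn": 0, "jaw": 100}
  ]
}}

```text
clock: 18.83
position: [0.5484, -0.0004, 0.2527]
ee_rot: [-2.258, -2.184, -0.019]
force: [1.5, -1.0, 0.5]
width: 0.608
```

Call:
{"fn": "arm_command", "kwargs": {
  "deltas": [
    {"xyz": [-3, -3, -3], "turn": 0, "jaw": 100},
    {"xyz": [-6, -6, -4], "turn": 0, "jaw": 100},
    {"xyz": [-9, -9, -4], "turn": 0, "jaw": 100},
    {"xyz": [-9, -9, -4], "turn": 0, "jaw": 100}
  ]
}}

```text
clock: 19.17
position: [0.452, -0.0916, 0.2925]
ee_rot: [2.261, 2.179, 0.015]
force: [-0.4, -0.3, -0.6]
width: 0.605
```

```bash
python3 -c "
from h import *
tool()
shot('wrist','w11')
b=shot('top','t11');f=b['frame'][180:315,155:370,::-1]; cv2.imwrite('pics/t11c.png',cv2.resize(f,None,fx=3.7,fy=3.7,interpolation=cv2.INTER_CUBIC))
b=shot('scene','s11');f=b['frame'][140:280,180:400,::-1]; cv2.imwrite('pics/s11c.png',cv2.resize(f,None,fx=3.6,fy=3.6,interpolation=cv2.INTER_CUBIC))"
```

```text
t 19.17 pos [ 0.452  -0.0916  0.2925] F [-0.44 -0.3  -0.64] w 0.605 yaw -2.12 tilt [ 0.008  0.005 -1.   ] q [ 0.73  0.15 -0.72  1.75  0.1   1.27 -0.05]
```

View pics/w11.png

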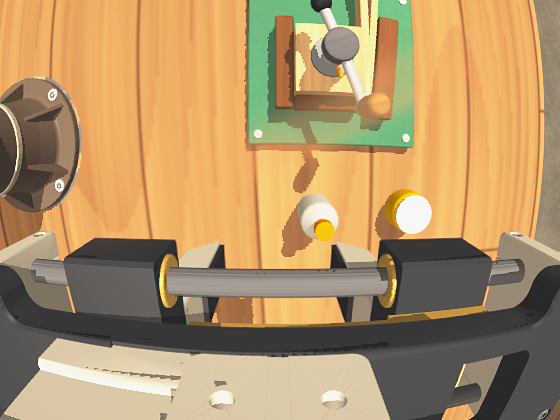

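View pics/t11c.png

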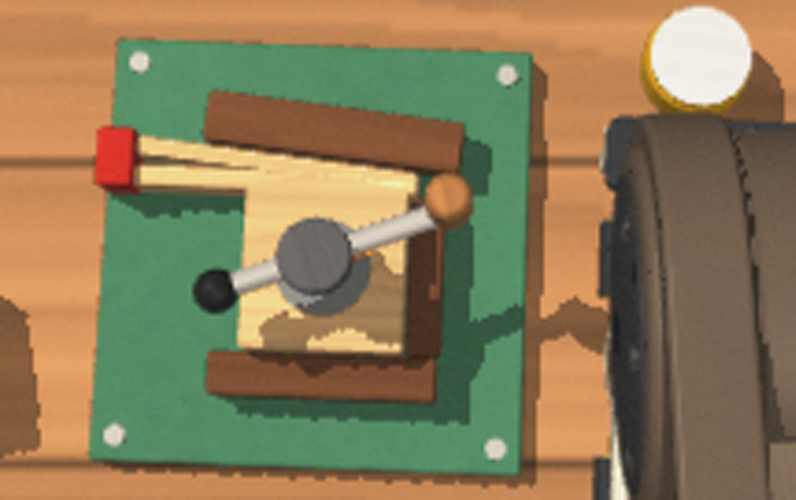

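View pics/s11c.png

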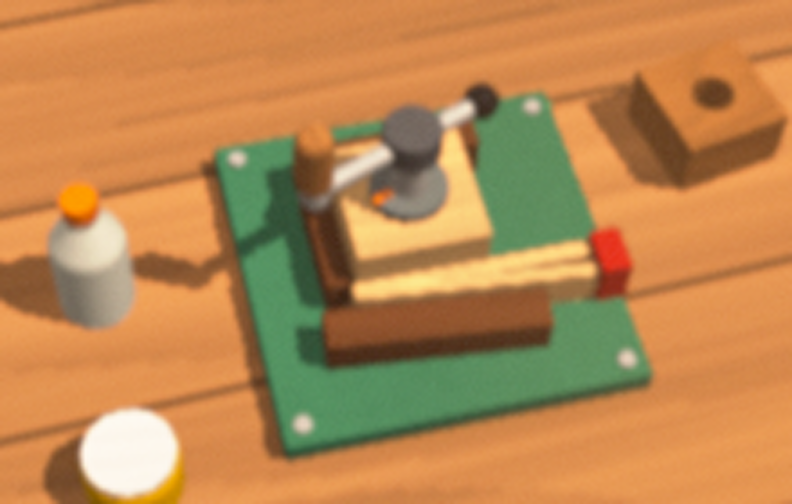

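```bash
python3 -c "
from h import *
b=load('t11')
h=ptz(b,*cr(315,255),.153)
k=ptz(b,*cr(449,198),.1925);q=ptz(b,*cr(216,291),.135)
print(h,k,q)
for d in (k-h,h-q,k-q):
  print(np.hypot(*d[:2]),np.degrees(np.arctan2(d[1],d[0])))
print('start ang',[np.degrees(np.arctan2(.00497-.0713,.4925-.5261)),np.degrees(np.arctan2(.00497-.1206,.4925-.5525))])
"
```

```text
[0.52611118 0.07022084 0.153     ] [5.50210930e-01 5.45128963e-04 1.92500000e-01] [0.50918663 0.12345618 0.135     ]
0.07372585989802867 -70.92028424212816
0.055860917441867976 -72.36352911246773
0.12957669489313287 -71.5424180389828
start ang [np.float64(-116.86486395954518), np.float64(-117.4246397606814)]
```

```bash
python3 -c "
from cell import *
print(sign_off()); s=observe(); print(s['clock'],s['force'])"
```

```text
the job is handed in; nothing more can be done
None
the job is handed in; nothing more can be done
```

The job is done and handed in at about 19 s of the 72 s allowed; sign-off gave no verdict.

**What I did**
- **Wedge:** I pushed it to its hard stop, where the force rose to about 18 N. The head face moved about 33 mm, and pictures show it home.
- **Tap, by knob travel:** forward 3.1 rad, back 1.49, forward to 4.70, back 1.50, then forward to a firm stop. I took the bottom as reached when the force at the knob rose from about 4.5 N to 8.5 N.
- **Snug:** I held about 11 N at the knob, which is about 0.8 N m or 0.04 rad of twist. The side load stayed near 11 N, about 1.4 mm. I then eased off, opened the jaws and lifted clear.

**Last checks**
- **Tap position:** the top picture puts the crank 5.48 rad forward of its start, resting where it stopped.
- **Wedge and surroundings:** the wedge is home. The glue bottle, wax tin and spare blank look unmoved by eye; I did not measure them.
- **Robot:** the gripper stands about 0.2 m above the bottle, and the force reading is near zero.

**What disagreed or is unconfirmed**
- **Finger length:** the fingers really end about 38 mm behind the reported TCP. My first wedge push passed over the head without touching it. I worked with that offset from then on.
- **Starting turn:** the ring's value at the start could not be read directly. That the stop is the bottom shoulder rests on the force rise and on the angle. If the crank's zero is along the fixture's -y, the start was about 0.4 rad and the final turn is about 5.9 rad.

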